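Lock a trolley wheel on its axle with a linchpin

TASK

Take the linchpin out of the wooden block and push it down through the cross hole at the free end of the trolley axle until its head sits fully home on the axle. Then swing its sprung ring over the axle's end until it snaps shut, and let go. The axle has slid some way along its bearings, so feel for the hole gently, never forcing the pin, the ring or the axle, and do not disturb the other things on the bench.

Things in the scene. Friction and masses are not known exactly. Their poses are not given: they have to be found in the camera images.
- axle_unit: Trolley wheel axle, upside down on its green mounting plate, fast to the bench. Origin: on the bench (height 0) straight below point hole_in. x: outward along the level axle to the free end where the pin goes; z up. Steel axle 30 mm thick, centre 82 mm and top 97 mm above the bench; it cannot turn. The far wheel (x about -330 mm) already has its linchpin, ring shut, as a pattern.
- hole_in (a point): On the axle's top line, where the mouth of the vertical cross hole would be with the axle pushed fully in, hub against the frame. The axle with its wheels has slid out from there (+x) by 4 to 24 mm, which no pose tells; where it is it stays (25 N to shift it). Hole 10.6 mm wide, right through, its mouth not countersunk. From the true hole along x: the axle's flat end at +20 mm.
- wheel_in (a point): Centre of the near wheel with the axle pushed fully in; the wheel shifts out with the axle. Steel hub washer (radius 21 mm) with its face 11 mm inward (-x) of the hole, grey hub (radius 26 mm) from 14 mm, black tyre (radius 70 mm, its top 152 mm above the bench) from 26 to 58 mm inward of the hole.
- linchpin_head (a point): Centre of the linchpin's brass head, 12 mm (x) by 16 mm (y) by 28 mm tall (z): grip it by its y faces, above the ring's pivots. At the start the pin stands upright in the wooden block, z up. x: the way the open ring points. The steel shank, 9 mm thick, reaches 45 mm down from the head's underside, its last 6 mm tapering to 6.5 mm. About 90 g in all.
- linchpin_shoulder (a point): Point on the pin's axis at the underside of its head, 14 mm below linchpin_head; axes as there. It comes to 97 mm above the bench when the pin is home in the axle.
- ring_end (a point): Middle of the far arc of the ring: steel wire 4 mm thick bent to a loop 52 mm across (centre line), its ends pivoted in the head's y faces 8 mm above the head's underside, axis along the head's y, 50 mm from this point. Open, it lies 50 mm along the head's x. It clears the axle's end all the way if the pin is home with the head's x along the axle unit's x (outward).
- ring (a joint): Angle of the ring (rad): 0 open, sticking out level from the head along its x; 1.43 shut, hanging down round the axle beside the pin's tip. A spring holds it at either end: up to about 0.55 rad it springs back open, past that it snaps shut. About 3 N at its far arc moves it.
- pin_block: Fixed block of wood 70 by 140 by 55 mm tall that holds the linchpin, 35 mm from its centre along -y, and a dark clevis pin (head 20 mm wide, 5 mm tall) at 45 mm along +y. Origin: centre of its underside.
- clevis_pin: Dark steel clevis pin standing in the block, origin at the underside of its head; leave it alone.
- grease_tin: Yellow-banded tin, 72 mm across, 75 mm tall, origin at the centre of its underside; leave it alone.
- spare_washer: Steel washer 42 mm across, 4 mm thick, flat on the bench, origin at its underside; leave it alone.
- spanner: Open-ended spanner about 180 mm long, flat on the bench; leave it alone.

How it is judged:
On the way, in this order (a step that is already met when the one before it is completed fails the run):
1. the pin is home in the axle's hole, its ring still open (z of linchpin_shoulder in the frame of axle_unit between 0.094 and 0.0995 m and y of linchpin_shoulder in the frame of axle_unit between -0.004 and 0.004 m and x of linchpin_shoulder in the frame of axle_unit between 0.001 and 0.027 m and angle between linchpin_shoulder's own z axis and vertical below 0.12 rad and value of joint ring below 0.5 rad), for 0.1 s.
2. the ring has been swung over the axle's end and is shut (value of joint ring above 1.3 rad), for 0.1 s.
At the end, for the whole second after the job is handed in: The linchpin stands in the axle's cross hole with its head's underside within 2.5 mm of the axle's top (97 mm), upright within 0.12 rad and within 4 mm of the axle's centre line, and its ring is shut round the axle's end (ring joint above 1.3 rad), at rest and let go (z of linchpin_shoulder in the frame of axle_unit between 0.094 and 0.0995 m and y of linchpin_shoulder in the frame of axle_unit between -0.004 and 0.004 m and x of linchpin_shoulder in the frame of axle_unit between 0.001 and 0.027 m and angle between linchpin_shoulder's own z axis and vertical below 0.12 rad and value of joint ring above 1.3 rad and velocity of joint ring between -0.3 and 0.3 rad/s); the robot touches nothing.
It fails at once if the axle, its wheels or frame are pressed with more than 25 N, by the pin or by the robot (contact force between anything else and axle_unit above 25 N).
It fails at once if a bystander is moved by more than 20 mm (distance of any of clevis_pin, grease_tin, spare_washer, spanner from where it was at the start of the episode above 0.02 m).
It also fails if it takes over 72 s, if anything falls off the work surface, if the arm or the gripper's body presses on something with over 40 N, if the wrist force passes 120 N, or if a joint passes its speed limit or range.

ROBOT

A 7-joint arm with a two-finger parallel gripper is mounted at the origin on the work surface. World frame = base frame: x ahead of the robot, y to its left, z up, the work surface at z = 0. Lengths are in m, angles in rad, forces in N, time in s.
With the tool pointing down it reaches from about 0.35 to 0.9 m from the base axis. Payload 8.1 kg.
Tool frame: the origin (TCP) lies midway between the tips of the shut fingers; the grasp point (between the pads) lies 19 mm behind it; z points along the fingers, y is the direction in which the jaws open and shut (so a half turn about z gives the same grasp; the last joint's range is limited). The gripper opens to 92 mm and grips with 3 to 60 N. Pads are 19 mm wide; open, the fingers measure 130 mm over their backs; the gripper's body (75 mm by 190 mm) begins 47 mm behind the grasp point.
Start: joints at [-1.404, 0.434, 0.025, 1.573, -0.012, 1.134, -0.075], TCP at [0.167, 0.602, 0.227] pointing down, gripper open.
Joint ranges: [-2.62, 2.62], [-0.44, 2.09], [-1.27, 1.32], [0.08, 2.57], [-1.32, 4.46], [0.12, 2], [-2.74, 2.74]. Speed limits (rad/s): [2.22, 2.22, 3.01, 3.01, 3.14, 3.14, 3.14].

INTERFACE

Orientations are given as a rotation vector (axis times angle).
In Python, from cell import readout, imaging, arm gives the robot as it stands.
- The arm moves only by the tool send_rows, never from a script. Its arguments are lists of equal length, an entry for each row: "claw": the gripper command: -1 is fully open, 1 is shut, values between are in proportion; "delta_pos": the shift along the tool's x, y, z as a fraction of full scale, a list of three; "dr": the turn, a rotation vector about the tool's x, y, z as a fraction of full scale, a list of three. In form: {"claw": [claw, ...], "delta_pos": [[dx, dy, dz], ...], "dr": [[ax, ay, az], ...]}. A call has exactly 5 rows; each row is the pose to reach, as a shift and turn from the pose commanded when the call began, along the tool's axes at that moment; what a row does not reach only later rows make up. Full scale, the value 1, is 250 mm for a shift and 2 rad for a turn. A row lasts 1/10 s, in which the tool goes at most 50 mm and 8.59 degrees, less where a joint would pass 70% of its speed; a pose out of reach is approached as far as the arm can. A call with a number of a shift or a turn outside -1 to 1 is refused whole. A call with a gripper value outside its range is refused whole. The fingers move at their own pace and stop on an object; "force" is the grip in N (left out, the last holds). Time passes only in rows, so rows that repeat a pose let the fingers close, or fill a call up. It gives the time, the measured TCP pose, the force and the opening at its end, in the units of the state.
- readout.observe(): the state, without advancing time (a new reading comes with each control period).
- imaging.get_image(name): name is "side" or "top"; returns (picture, depth): 400x640x3 uint8, blue, green, red; 400x640 float32, m along the optical axis (not along the pixel's ray), 0 where there is no reading.
- imaging.get_calibration(name): a dict with "vfov" (degrees; the focal length in pixels is half the picture's height over the tangent of half this angle, whatever the lens; pixels are square), "cx", "cy" (the principal point, pixels), "extrinsics" (4x4, takes a point from world to camera coordinates). Camera axes: x right, y down, z forward; pixel columns grow to the right and rows downward; lengths in m; the calibration is good to about 2 mm. A picture is of the moment at which its call begins. get_calibration takes no time and is no camera call.
- arm.sign_off(): hands the job in, once; it reports no verdict.
The state is a dict: "clock": time; "joints": joint angles; "dq": joint speeds; "joint_efforts": joint torques, N m; "position": TCP position; "ee_rot": TCP orientation; "force": force on the tool from outside, world axes, zero at the start; "ft_torque": the same for the moment, N m; "width": opening from 0.0 (shut) to 1.0 (fully open).
Only numpy, scipy, OpenCV 4.12 (cv2) and the standard library are available. Lean on these libraries where they do the work, as an engineer would, in place of code of your own. Each camera call takes 0.05 s, during which the arm holds its last target.

## Working session

There is one attempt and no reset: what is moved stays moved. The work goes in short steps, Python scripts to look and compute and a tool call to move; the robot and the scene stay as the last step left them, time stands still between calls to the robot, and variables do not carry over. Pictures are saved under pics/ and viewed, and the job is handed in when it is done.

Besides the shell and the picture viewer there is one more tool, called after "Call:" in YAML: its name, and indented under it one key for each argument. send_rows: Moves the arm, as the interface text tells. Its arguments: {"type":"object","properties":{"claw":{"type":"array","items":{"type":"number"}},"delta_pos":{"type":"array","items":{"type":"array","items":{"type":"number","minimum":-1,"maximum":1}}},"dr":{"type":"array","items":{"type":"array","items":{"type":"number","minimum":-1,"maximum":1}}},"force":{"type":"number"}},"required":["claw","delta_pos","dr"]}

```bash
mkdir -p pics; ls; python3 - <<'E'
from cell import readout, imaging, arm
import cv2,numpy as np
print(readout.observe())
for n in("side","top"):
    p,d=imaging.get_image(n); cv2.imwrite(f"pics/{n}0.png",p); np.savez(f"{n}0.npz",p=p,d=d); print(n,imaging.get_calibration(n))
E
```

```text
pics
{'clock': 0.0, 'joints': array([-1.4035774 ,  0.4352493 ,  0.02495531,  1.57409254, -0.0116337 ,
        1.1340037 , -0.07512084]), 'dq': array([ 0.00015731, -0.00070321,  0.00075845,  0.00085508,  0.00043734,
        0.00037926,  0.00150889]), 'joint_efforts': array([-6.19582206e-04, -6.67852378e+01,  9.84436311e-01, -3.14458394e+01,
       -6.06432371e-02,  4.25976701e-02,  1.54101986e-04]), 'position': array([0.16649548, 0.6018809 , 0.22593018]), 'ee_rot': array([-4.22669677e-01, -3.11291938e+00,  2.51989095e-03]), 'force': array([ 0.4048654 , -0.28905916, -0.79759517]), 'ft_torque': array([-0.0368005 , -0.02886101, -0.04302193]), 'width': 0.9942917520514918}
side {'vfov': 52.26043439167805, 'cx': 317.36190460021055, 'cy': 196.3393645436008, 'extrinsics': array([[ 0.98666206, -0.1617435 ,  0.01835827, -0.54204423],
       [-0.09784931, -0.6794339 , -0.72718298,  0.07836844],
       [ 0.13009035,  0.71568751, -0.68619814,  0.86818718],
       [ 0.        ,  0.        ,  0.        ,  1.        ]])}
top {'vfov': 55.36692183707743, 'cx': 318.0659051490035, 'cy': 199.4159610351626, 'extrinsics': array([[ 0.01180921, -0.99972534, -0.02024337, -0.07088402],
       [-0.98158328, -0.00772983, -0.19087827,  0.55004224],
       [ 0.19066937,  0.02212468, -0.98140496,  0.8986853 ],
       [ 0.        ,  0.        ,  0.        ,  1.        ]])}
```

View pics/side0.png

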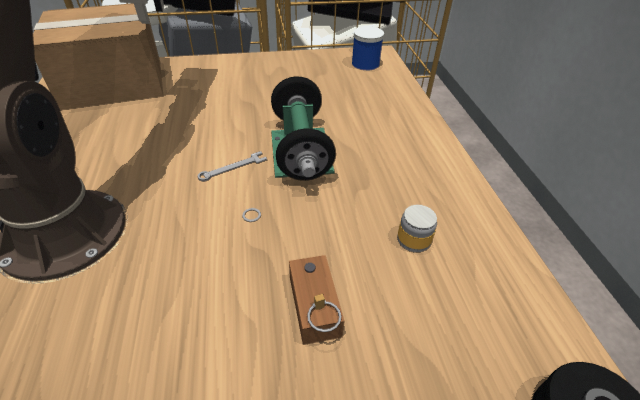

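View pics/top0.png

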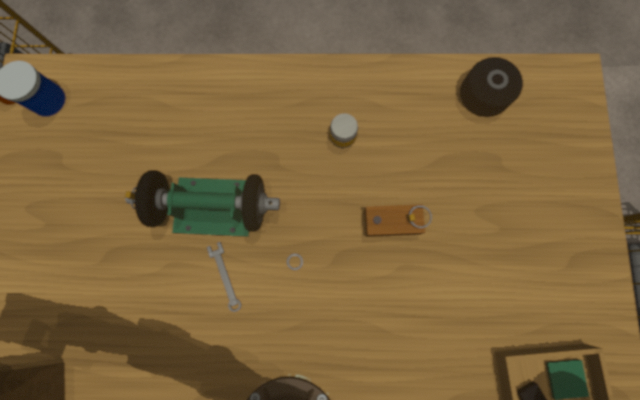

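```bash
cat > h.py <<'E'
import numpy as np,cv2
from cell import readout, imaging, arm
C={n:imaging.get_calibration(n) for n in("side","top")}
def f(n): return 200/np.tan(np.radians(C[n]['vfov'])/2)
def ray(n,u,v):
    c=C[n];E=c['extrinsics'];R=E[:3,:3];t=E[:3,3]
    d=R.T@np.array([(u-c['cx'])/f(n),(v-c['cy'])/f(n),1]);return -R.T@t,d
def onz(n,u,v,z):
    o,d=ray(n,u,v);return o+d*(z-o[2])/d[2]
def proj(n,p):
    c=C[n];E=c['extrinsics'];q=E[:3,:3]@np.asarray(p,float)+E[:3,3];return np.array([c['cx']+f(n)*q[0]/q[2],c['cy']+f(n)*q[1]/q[2]])
def tri(us,ut):
    A=[];b=[]
    M=np.zeros((3,3));v=np.zeros(3);L=[]
    for n,u in(("side",us),("top",ut)):
        o,d=ray(n,*u);d/=np.linalg.norm(d);P=np.eye(3)-np.outer(d,d);M+=P;v+=P@o;L.append((o,P))
    x=np.linalg.solve(M,v);return x,[round(1e3*np.linalg.norm(P@(x-o)),1) for o,P in L]
def dpt(n,d,u,v):
    o,r=ray(n,u,v);return o+r*d[int(round(v)),int(round(u))]
def snap(tag):
    for n in("side","top"):
        p,d=imaging.get_image(n);cv2.imwrite(f"pics/{n}{tag}.png",p);np.savez(f"{n}{tag}.npz",p=p,d=d)
def crop(n,tag,u0,u1,v0,v1,s):
    p=np.load(f"{n}{tag}.npz")['p'][v0:v1,u0:u1]
    o=cv2.resize(p,None,fx=s,fy=s,interpolation=cv2.INTER_CUBIC);cv2.imwrite(f"pics/c_{n}{tag}_{u0}_{v0}.png",o)
E
python3 - <<'E'
from h import *
crop("side","0",255,345,60,200,4)
crop("side","0",280,355,245,350,5)
crop("top","0",120,300,155,250,4)
crop("top","0",350,445,190,245,8)
E
ls pics
```

```text
c_side0_255_60.png
c_side0_280_245.png
c_top0_120_155.png
c_top0_350_190.png
side0.png
top0.png
```

View pics/c_side0_255_60.png

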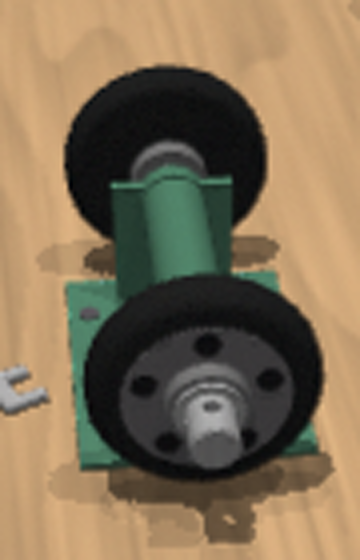

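View pics/c_side0_280_245.png

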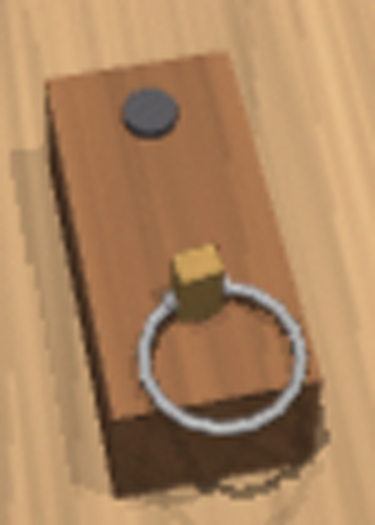

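View pics/c_top0_120_155.png

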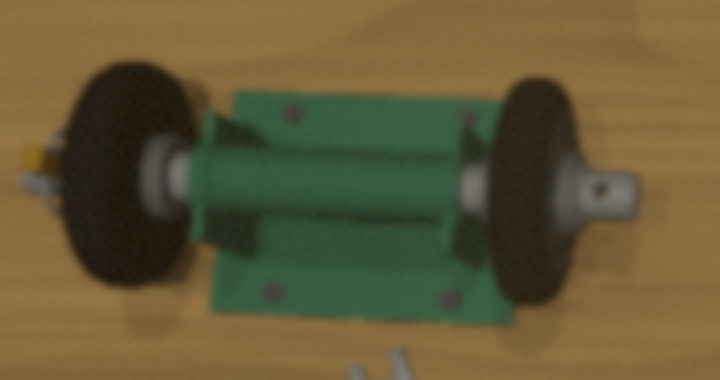

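View pics/c_top0_350_190.png

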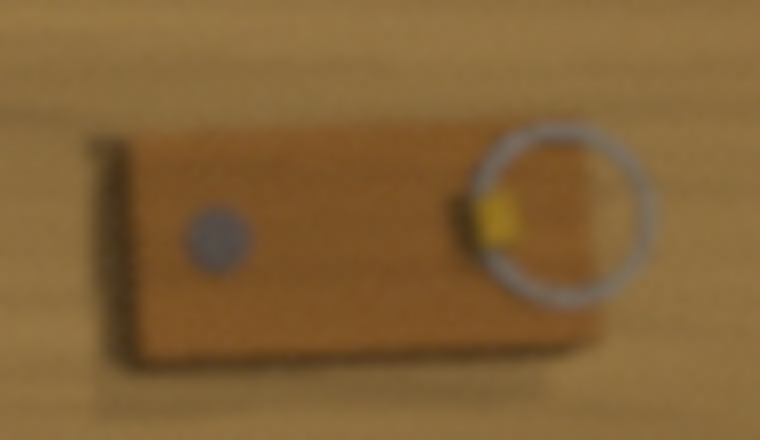

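```bash
python3 - <<'E'
from h import *
np.set_printoptions(precision=4,suppress=True)
S=lambda u,v,o,s:((u+.5)/s-.5+o[0],(v+.5)/s-.5+o[1])
a=(255,60);b=(280,245);c=(120,155);e=(350,190)
for name,us,ut,z in [("hole",S(213,406,a,4),S(602,190,c,4),.097),("axle end top? ",S(209,430,a,4),S(638,195,c,4),.097),
 ("head top",S(197,257,b,5),S(497,218,e,8),.083),("clevis",S(150,108,b,5),S(217,240,e,8),.060)]:
    print(name,tri(us,ut),onz("side",*us,z),onz("top",*ut,z))
# ring: fit by depth/plane z=0.063
for nm,o,s,pts in [("side",b,5,[(222,430),(303,358),(142,355),(165,298),(285,408),(160,400)]),("top",e,8,[(652,213),(563,127),(568,300),(625,145),(630,280)])]:
    P=np.array([onz(nm,*S(*p,o,s),.063)[:2] for p in pts])
    A=np.c_[2*P,np.ones(len(P))];q=np.linalg.lstsq(A,(P**2).sum(1),rcond=None)[0]
    print(nm,"ring centre",q[:2],"r",np.sqrt(q[2]+q[:2]@q[:2]));print(P)
D=np.load("top0.npz")['d'];
for p in [(602,190),(620,195)]:print(dpt("top",D,*S(*p,c,4)))
print(dpt("top",D,*S(497,218,e,8)),dpt("top",D,*S(350,240,e,8)))
# axis of axle: yellow band etc.
for p in [((588,192),(632,196))]:
    for q in p: print(onz("top",*S(*q,c,4),.097))
# barrel + block edges
for nm,o,s,pts in [("top",c,4,[(216,182),(460,189)])]:
    for p in pts: print("barrel",onz(nm,*S(*p,o,s),.1),dpt("top",D,*S(*p,o,s)))
for p in [(132,138),(585,130),(603,340),(145,357)]: print("blk",onz("top",*S(*p,e,8),.055))
for p in [(237,92),(213,312),(514,323)]: print("plate",onz("top",*S(*p,c,4),.005))
for p in [(48,80),(228,55),(318,378),(118,415)]: print("blk side",onz("side",*S(*p,b,5),.055))
E
```

```text
hole (array([0.5341, 0.0471, 0.0992]), [np.float64(0.1), np.float64(0.1)]) [0.5344 0.0498 0.097 ] [0.5346 0.0475 0.097 ]
axle end top?  (array([0.5298, 0.0255, 0.1004]), [np.float64(1.3), np.float64(1.3)]) [0.5291 0.0293 0.097 ] [0.5317 0.0259 0.097 ]
head top (array([ 0.5036, -0.2889,  0.0854]), [np.float64(0.4), np.float64(0.4)]) [ 0.5034 -0.2874  0.083 ] [ 0.5043 -0.2894  0.083 ]
clevis (array([ 0.4998, -0.2092,  0.0613]), [np.float64(0.2), np.float64(0.2)]) [ 0.4998 -0.2082  0.06  ] [ 0.5002 -0.2093  0.06  ]
side ring centre [ 0.5084 -0.3117] r 0.027083347441679343
[[ 0.5034 -0.3387]
 [ 0.534  -0.3176]
 [ 0.4821 -0.3086]
 [ 0.4928 -0.2888]
 [ 0.5247 -0.3342]
 [ 0.4855 -0.3254]]
top ring centre [ 0.5092 -0.3152] r 0.026797344707368005
[[ 0.5093 -0.3408]
 [ 0.5356 -0.315 ]
 [ 0.4825 -0.3144]
 [ 0.5302 -0.3336]
 [ 0.4887 -0.3333]]
[0.5383 0.0505 0.0769]
[0.5313 0.0364 0.099 ]
[ 0.504  -0.2889  0.0854] [ 0.5009 -0.2501  0.058 ]
[0.5333 0.0558 0.097 ]
[0.5311 0.0295 0.097 ]
barrel [0.537 0.278 0.1  ] [0.5365 0.2769 0.1027]
barrel [0.5339 0.1316 0.1   ] [0.5342 0.132  0.0985]
blk [ 0.5325 -0.1844  0.055 ]
blk [ 0.5362 -0.3237  0.055 ]
blk [ 0.4713 -0.3265  0.055 ]
blk [ 0.4648 -0.1875  0.055 ]
plate [0.6163 0.3081 0.005 ]
plate [0.4691 0.3117 0.005 ]
plate [0.4638 0.1152 0.005 ]
blk side [ 0.4648 -0.1862  0.055 ]
blk side [ 0.5331 -0.1845  0.055 ]
blk side [ 0.5388 -0.321   0.055 ]
blk side [ 0.472  -0.3242  0.055 ]
```

```bash
cat >> h.py <<'E'
from scipy.spatial.transform import Rotation as Ro
def plan(p,yawy=None):
    """p world target; yawy: heading deg of tool y axis. prints fraction shift, turn"""
    s=readout.observe();R=Ro.from_rotvec(s['ee_rot']);M=R.as_matrix()
    d=M.T@(np.array(p)-s['position'])/.25
    print("t",round(s['clock'],2),"pos",s['position'].round(4),"F",s['force'].round(1),"w",round(s['width'],3),"q7",s['joints'][6].round(2))
    print("axes x",M[:,0].round(3),"y",M[:,1].round(3),"z",M[:,2].round(3))
    print("dpos",d.round(4))
    if yawy is not None:
        a=np.radians(yawy);y=np.array([np.cos(a),np.sin(a),0]);z=np.array([0,0,-1.]);x=np.cross(y,z)
        T=np.stack([x,y,z],1);print("dr",((R.inv()*Ro.from_matrix(T)).as_rotvec()/2).round(4))
E
python3 - <<'E'
from h import *
plan((.504,-.289,.2),11);plan((.504,-.289,.2),191)
plan((.45,.3,.24),191)
E
```

```text
t 0.1 pos [0.1665 0.602  0.226 ] F [ 0.7  0.8 -0.6] w 1.0 q7 -0.08
axes x [-0.964  0.267 -0.   ] y [ 0.267  0.964 -0.001] z [-0.    -0.001 -1.   ]
dpos [-2.2513 -3.0748  0.1087]
dr [-6.000e-04  4.000e-04  5.545e-01]
t 0.1 pos [0.1665 0.602  0.226 ] F [ 0.7  0.8 -0.6] w 1.0 q7 -0.08
axes x [-0.964  0.267 -0.   ] y [ 0.267  0.964 -0.001] z [-0.    -0.001 -1.   ]
dpos [-2.2513 -3.0748  0.1087]
dr [-5.0000e-04 -7.0000e-04 -1.0163e+00]
t 0.1 pos [0.1665 0.602  0.226 ] F [ 0.7  0.8 -0.6] w 1.0 q7 -0.08
axes x [-0.964  0.267 -0.   ] y [ 0.267  0.964 -0.001] z [-0.    -0.001 -1.   ]
dpos [-1.4151 -0.8618 -0.0545]
dr [-5.0000e-04 -7.0000e-04 -1.0163e+00]
```

Call:
send_rows:
  claw: [-1,-1,-1,-1,-1]
  delta_pos:
    - [-0.17,-0.1,0]
    - [-0.34,-0.2,0]
    - [-0.51,-0.3,0]
    - [-0.68,-0.4,0]
    - [-0.85,-0.5,0]
  dr:
    - [0,0,0.06]
    - [0,0,0.12]
    - [0,0,0.18]
    - [0,0,0.24]
    - [0,0,0.3]

```text
clock: 0.6
position: [0.3391, 0.4235, 0.2266]
ee_rot: [-1.331, -2.846, 0.0]
force: [0.1, -0.8, -0.6]
width: 0.998
```

```bash
python3 - <<'E'
from h import *
plan((.504,-.289,.2),11)
E
```

```text
t 0.6 pos [0.3391 0.4235 0.2266] F [ 0.1 -0.8 -0.6] w 0.998 q7 -0.22
axes x [-0.641  0.767 -0.   ] y [ 0.767  0.641 -0.   ] z [-0. -0. -1.]
dpos [-2.61   -1.321   0.1066]
dr [-1.00e-04  0.00e+00  2.52e-01]
```

Call:
send_rows:
  claw: [-1,-1,-1,-1,-1]
  delta_pos:
    - [-0.17,-0.08,0]
    - [-0.35,-0.17,0]
    - [-0.53,-0.26,0]
    - [-0.71,-0.35,0]
    - [-0.88,-0.44,0]
  dr:
    - [0,0,0.06]
    - [0,0,0.12]
    - [0,0,0.18]
    - [0,0,0.24]
    - [0,0,0.252]

```text
clock: 1.1
position: [0.3959, 0.1841, 0.2266]
ee_rot: [-1.998, -2.424, -0.0]
force: [1.0, 0.2, 0.5]
width: 1.0
```

```bash
python3 - <<'E'
from h import *
plan((.504,-.289,.15),11)
E
```

```text
t 1.1 pos [0.3959 0.1841 0.2266] F [1.  0.2 0.5] w 1.0 q7 -0.29
axes x [-0.191  0.982  0.   ] y [ 0.982  0.191 -0.   ] z [-0.  0. -1.]
dpos [-1.9401  0.0626  0.3062]
dr [-0.     -0.0001  0.0002]
```

Call:
send_rows:
  claw: [-1,-1,-1,-1,-1]
  delta_pos:
    - [-0.2,0.006,0]
    - [-0.4,0.012,0]
    - [-0.6,0.02,0]
    - [-0.8,0.026,0]
    - [-1,0.032,0]
  dr:
    - [0,0,0]
    - [0,0,0]
    - [0,0,0]
    - [0,0,0]
    - [0,0,0]

```text
clock: 1.6
position: [0.4525, -0.0592, 0.2268]
ee_rot: [-1.992, -2.429, -0.001]
force: [1.3, 1.2, 0.4]
width: 1.002
```

Call:
send_rows:
  claw: [-1,-1,-1,-1,-1]
  delta_pos:
    - [-0.2,0.006,0]
    - [-0.4,0.012,0.02]
    - [-0.6,0.018,0.04]
    - [-0.8,0.026,0.07]
    - [-0.94,0.03,0.1]
  dr:
    - [0,0,0]
    - [0,0,0]
    - [0,0,0]
    - [0,0,0]
    - [0,0,0]

```text
clock: 2.1
position: [0.5059, -0.2896, 0.2012]
ee_rot: [1.994, 2.427, -0.001]
force: [-0.1, 0.3, -0.3]
width: 1.001
```

```bash
python3 - <<'E'
from h import *
snap("1")
plan((.504,-.289,.11),11)
crop("side","1",240,400,200,350,4)
E
```

```text
t 2.2 pos [ 0.5047 -0.2919  0.2006] F [-0.9  0.2  0.4] w 0.997 q7 0.94
axes x [-0.189  0.982 -0.003] y [ 0.982  0.189 -0.003] z [-0.002 -0.003 -1.   ]
dpos [0.0131 0.0004 0.3622]
dr [-0.0013  0.0014 -0.0007]
```

View pics/c_side1_240_200.png

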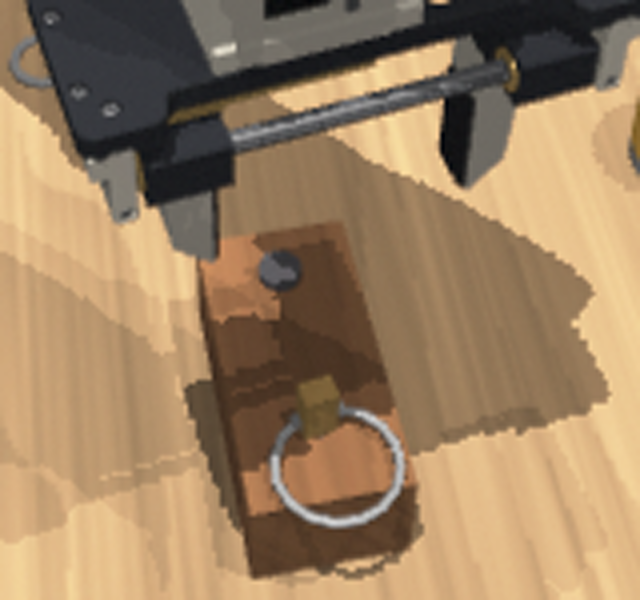

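Call:
send_rows:
  claw: [-1,-1,-1,-1,-1]
  delta_pos:
    - [0.012,0,0.14]
    - [0.012,0,0.28]
    - [0.012,0,0.42]
    - [0.012,0,0.5]
    - [0.012,0,0.525]
  dr:
    - [0,0,0]
    - [0,0,0]
    - [0,0,0]
    - [0,0,0]
    - [0,0,0]

```text
clock: 2.7
position: [0.504, -0.2817, 0.0682]
ee_rot: [-1.989, -2.426, 0.001]
force: [-0.1, 0.8, 0.5]
width: 1.002
```

Call:
send_rows:
  claw: [0,0.3,0.6,0.6,0.6]
  delta_pos:
    - [0,0,0]
    - [0,0,0]
    - [0,0,0]
    - [0,0,0]
    - [0,0,0]
  dr:
    - [0,0,0]
    - [0,0,0]
    - [0,0,0]
    - [0,0,0]
    - [0,0,0]
  force: 20

```text
clock: 3.2
position: [0.5058, -0.2834, 0.0712]
ee_rot: [1.991, 2.428, 0.001]
force: [0.3, -0.5, -0.3]
width: 0.613
```

```bash
python3 - <<'E'
from h import *
snap("2")
plan((.504,-.289,.069),11)
crop("side","2",240,400,200,350,4)
E
```

```text
t 3.3 pos [ 0.5055 -0.2834  0.0708] F [ 0.4 -0.1 -1. ] w 0.529 q7 1.04
axes x [-0.196  0.981 -0.   ] y [0.981 0.196 0.   ] z [ 0.001 -0.    -1.   ]
dpos [-0.0209 -0.0105  0.0072]
dr [0.0002 0.0001 0.0025]
```

View pics/c_side2_240_200.png

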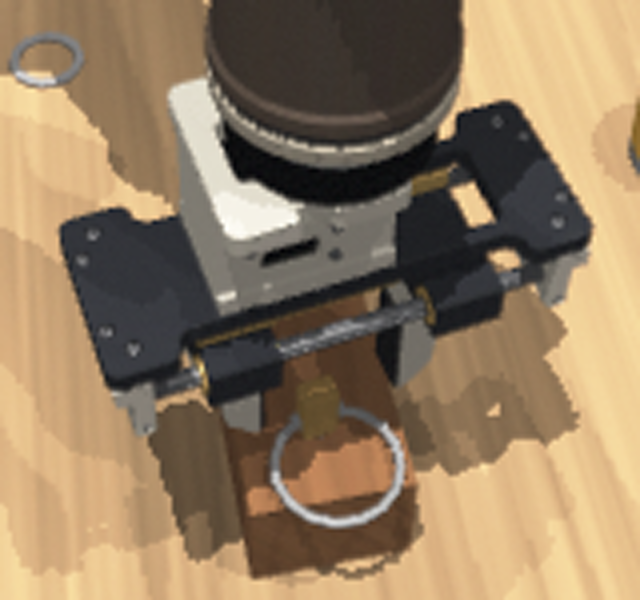

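Call:
send_rows:
  claw: [0.6,0.6,0.6,0.6,0.6]
  delta_pos:
    - [-0.02,-0.005,0.006]
    - [-0.02,-0.005,0.006]
    - [-0.02,-0.005,0.006]
    - [-0.02,-0.005,0.006]
    - [-0.02,-0.005,0.006]
  dr:
    - [0,0,0]
    - [0,0,0]
    - [0,0,0]
    - [0,0,0]
    - [0,0,0]

```text
clock: 3.8
position: [0.5049, -0.2885, 0.0689]
ee_rot: [-1.992, -2.429, 0.0]
force: [-0.8, -0.5, 0.1]
width: 0.202
```

```bash
python3 - <<'E'
from h import *
plan((.504,-.289,.069),11)
for i in range(3):
    imaging.get_image("top"); s=readout.observe(); print(s['clock'],s['position'].round(4),s['force'].round(1),round(s['width'],3))
E
```

```text
t 3.8 pos [ 0.5049 -0.2885  0.0689] F [-0.8 -0.5  0.1] w 0.202 q7 1.05
axes x [-0.195  0.981  0.   ] y [ 0.981  0.195 -0.   ] z [-0.  0. -1.]
dpos [-0.0011 -0.0038 -0.0004]
dr [-0.0002 -0.0001  0.0024]
3.85 [ 0.5049 -0.2885  0.0689] [-0.7 -0.7  0.5] 0.2
3.9 [ 0.5049 -0.2885  0.0689] [-1.1 -0.2 -0.2] 0.201
3.95 [ 0.505  -0.2885  0.0689] [-0.8 -0.1  0.9] 0.201
```

Call:
send_rows:
  claw: [0.7,0.8,1,1,1]
  delta_pos:
    - [0,0,0]
    - [0,0,0]
    - [0,0,0]
    - [0,0,0]
    - [0,0,0]
  dr:
    - [0,0,0]
    - [0,0,0]
    - [0,0,0]
    - [0,0,0]
    - [0,0,0]
  force: 20

```text
clock: 4.45
position: [0.5046, -0.2886, 0.0689]
ee_rot: [-1.992, -2.428, 0.001]
force: [-5.4, -1.6, 3.5]
width: 0.174
```

```bash
python3 - <<'E'
from h import *
plan((.504,-.289,.069),11)
snap("3")
crop("side","3",280,355,245,350,5)
E
```

```text
t 4.45 pos [ 0.5046 -0.2886  0.0689] F [-5.4 -1.6  3.5] w 0.174 q7 1.05
axes x [-0.195  0.981  0.   ] y [ 0.981  0.195 -0.001] z [-0.001  0.    -1.   ]
dpos [-0.0011 -0.0028 -0.0002]
dr [-0.0003 -0.0001  0.0023]
```

View pics/c_side3_280_245.png

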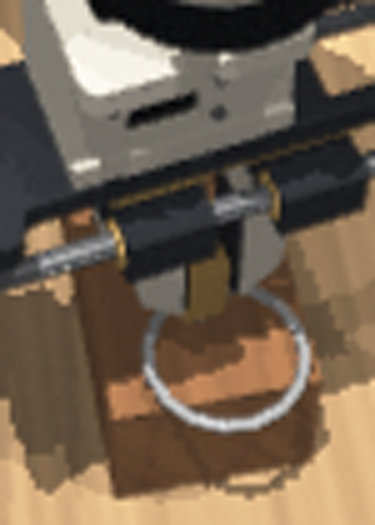

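Call:
send_rows:
  claw: [1,1,1,1,1]
  delta_pos:
    - [0,-0.001,-0.03]
    - [0,-0.002,-0.1]
    - [0,-0.002,-0.2]
    - [0,-0.002,-0.32]
    - [0,-0.002,-0.43]
  dr:
    - [0,0,0]
    - [0,0,0]
    - [0,0,0]
    - [0,0,0]
    - [0,0,0]
  force: 30

```text
clock: 5.05
position: [0.5057, -0.2882, 0.1782]
ee_rot: [1.991, 2.429, 0.001]
force: [0.4, -0.4, -0.8]
width: 0.166
```

```bash
python3 - <<'E'
from h import *
plan((.534,.020,.176),-1.4)
snap("4")
crop("side","4",260,400,180,350,4)
E
```

```text
t 5.05 pos [ 0.5057 -0.2882  0.1782] F [ 0.4 -0.4 -0.8] w 0.166 q7 0.96
axes x [-0.196  0.981 -0.001] y [0.981 0.196 0.002] z [ 0.002 -0.    -1.   ]
dpos [1.1866 0.3532 0.009 ]
dr [0.0008 0.0002 0.111 ]
```

View pics/c_side4_260_180.png

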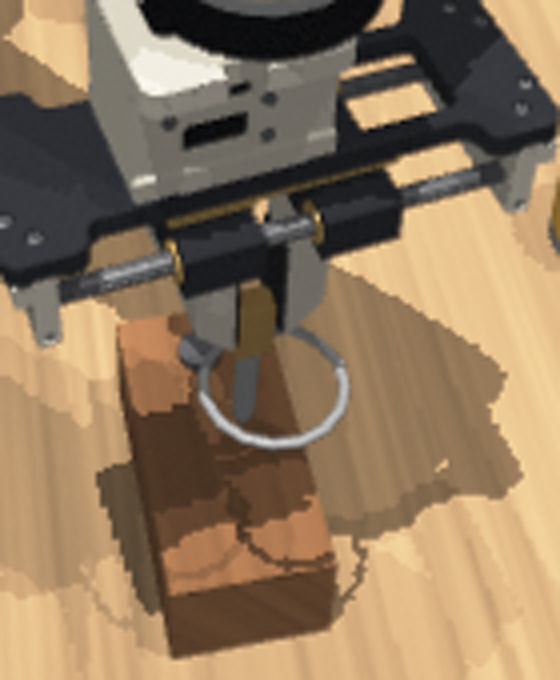

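Call:
send_rows:
  claw: [1,1,1,1,1]
  delta_pos:
    - [0.12,0.035,0]
    - [0.27,0.08,0]
    - [0.43,0.13,0]
    - [0.59,0.175,0]
    - [0.75,0.22,0]
  dr:
    - [0,0,0.02]
    - [0,0,0.04]
    - [0,0,0.06]
    - [0,0,0.085]
    - [0,0,0.11]

```text
clock: 5.65
position: [0.5222, -0.0916, 0.1762]
ee_rot: [2.248, 2.194, 0.001]
force: [0.9, -0.7, -1.4]
width: 0.172
```

```bash
python3 - <<'E'
from h import *
plan((.534,.035,.176),-1.4)
E
```

```text
t 5.65 pos [ 0.5222 -0.0916  0.1762] F [ 0.9 -0.7 -1.4] w 0.172 q7 0.39
axes x [0.024 1.    0.001] y [ 1.    -0.024  0.001] z [ 0.001  0.001 -1.   ]
dpos [0.5073 0.0348 0.0011]
dr [ 0.0003 -0.0003 -0.    ]
```

Call:
send_rows:
  claw: [1,1,1,1,1]
  delta_pos:
    - [0.15,0.01,0]
    - [0.3,0.02,0]
    - [0.42,0.028,0]
    - [0.49,0.034,0]
    - [0.5,0.034,0]
  dr:
    - [0,0,0]
    - [0,0,0]
    - [0,0,0]
    - [0,0,0]
    - [0,0,0]

```text
clock: 6.15
position: [0.5335, 0.0346, 0.1759]
ee_rot: [-2.241, -2.201, -0.001]
force: [-0.2, 0.0, -0.2]
width: 0.171
```

```bash
python3 - <<'E'
from h import *
imaging.get_image("top");imaging.get_image("top")
snap("5")
plan((.534,.047,.176),-1.4)
crop("side","5",255,345,100,200,6)
crop("top","5",200,340,150,250,5)
E
```

```text
t 6.35 pos [0.5332 0.0295 0.1764] F [-0.4 -0.2 -1.1] w 0.169 q7 0.16
axes x [ 0.025  1.    -0.   ] y [ 1.    -0.025  0.   ] z [ 0. -0. -1.]
dpos [0.0701 0.0015 0.0018]
dr [ 0.0001  0.0002 -0.0001]
```

View pics/c_side5_255_100.png

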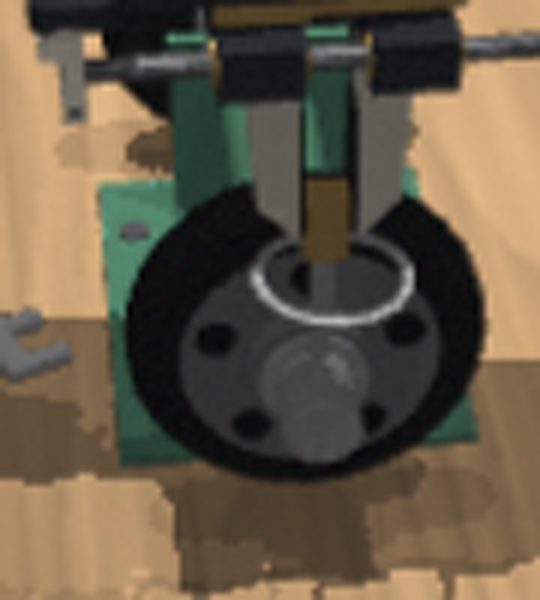

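View pics/c_top5_200_150.png

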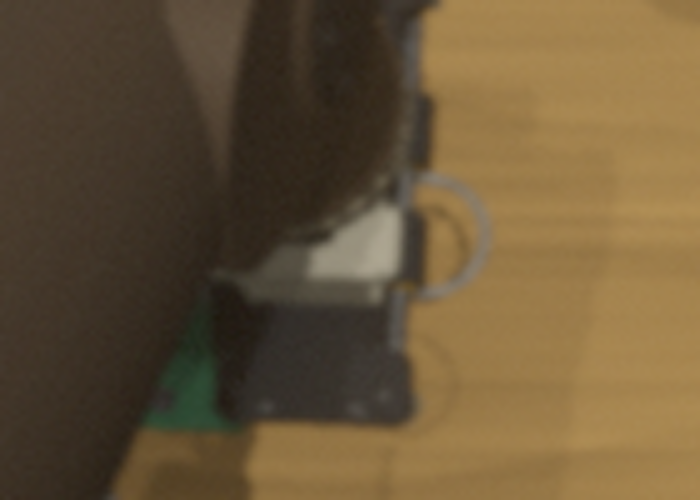

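```bash
python3 - <<'E'
from h import *
np.set_printoptions(precision=4,suppress=True)
S=lambda u,v,o,s:((u+.5)/s-.5+o[0],(v+.5)/s-.5+o[1])
t=np.array([.5332,.0295,.1764]); ox=np.array([-.025,-1,0]); oy=np.array([1,-.025,0])
sh=t-[0,0,.0139]
def cp(p,o=(255,100),s=6): q=proj("side",p); return ((q[0]-o[0]+.5)*s-.5,(q[1]-o[1]+.5)*s-.5)
print("head front bottom L/R",cp(sh+.006*ox-.008*oy),cp(sh+.006*ox+.008*oy))
print("head front top L/R",cp(sh+.006*ox-.008*oy+[0,0,.028]),cp(sh+.006*ox+.008*oy+[0,0,.028]))
rc=sh+[0,0,.008]+.024*ox
print("ring L R far",cp(rc-.026*oy),cp(rc+.026*oy),cp(rc+.026*ox), "tip",cp(sh-[0,0,.045]))
p=np.load("side5.npz")['p'];b=p[100:200,255:345].astype(np.uint8)
o=cv2.resize(b,None,fx=8,fy=8,interpolation=cv2.INTER_CUBIC);o=np.clip(o[200:480,240:600].astype(float)*2.2,0,255).astype(np.uint8);o=cv2.resize(o,None,fx=2,fy=2);cv2.imwrite("pics/z5.png",o)
E
```

```text
head front bottom L/R (np.float64(304.47828583155854), np.float64(268.8468392136221)) (np.float64(350.5891655637297), np.float64(265.7588707607465))
head front top L/R (np.float64(304.3207101609563), np.float64(201.02790253770905)) (np.float64(351.50643172742673), np.float64(198.0156328916217))
ring L R far (np.float64(257.3638395009722), np.float64(284.64774656658346)) (np.float64(410.529081384738), np.float64(274.3013493268104)) (np.float64(344.0531494479318), np.float64(326.2977537073918)) tip (np.float64(324.933770594988), np.float64(359.62559912951355))
```

View pics/z5.png

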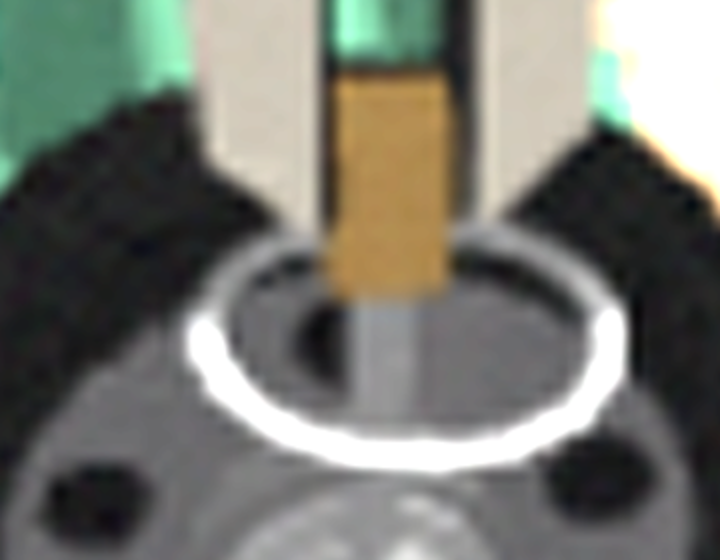

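```bash
python3 - <<'E'
from h import *
g=cv2.cvtColor(np.load("side0.npz")['p'],cv2.COLOR_BGR2GRAY); print("cols 299-317");print(g[155:176,299:318])
g=cv2.cvtColor(np.load("top0.npz")['p'],cv2.COLOR_BGR2GRAY); print("cols 262-283");print(g[194:212,262:283])
print(proj("side",(.5341,.0471,.0992)))
E
```

```text
cols 299-317
[[107 110 107  90  61  72  83  88  81  84  87  88  75  66  77  91  86  74
   57]
 [ 99  85  62  71  86 115 144 154 133 144 153 156 126  87  72  62  77  77
   59]
 [ 73  65  85 114 131  95  79  82  86  86  83  81  85 116 110  68  60  70
   67]
 [ 63  96 134 115  85  92 104 103 119 115 104  99  89  78  80  98  63  58
   66]
 [ 78 117  85  85 103 134 169 170 170 166 165 156 119  88  76  76  78  57
   59]
 [100  84  86 105 150 163 163 135 118 107 143 158 151 123  84  82  76  60
   57]
 [ 90  83  94 140 152 161 139  73  79  81  86 126 154 133  99  85  84  74
   57]
 [ 85  87 105 137 150 160 158  98  95  97 110 147 156 139 117  85  83  70
   58]
 [ 85  87 108 136 147 158 169 171 157 160 174 166 159 142 119  78  83  73
   55]
 [ 83  87 108 129 146 159 167 173 174 174 173 166 156 148 123  81  80  63
   53]
 [ 83  88 121 123 147 158 164 172 172 174 172 166 157 149 131  87  77  58
   50]
 [ 81  81  90 121 147 156 164 169 168 170 171 162 156 149 134  96  64  52
   46]
 [ 65  76  82 115 140 153 157 154 139 149 146 119 132 133 136 110  44  29
   22]
 [ 47  61  74 115 134 140 131 113 
[... 1558 characters left out ...]
5 113 118 120 118 118 110  96  86
   89  98 101]
 [ 87  89  93 101 108 108 105 103 104 108 110 112 114 113 112 105  90  85
   93 102 104]
 [ 84  83  87  95 100 103 105 103 103 104 105 106 107 106 102  97  87  86
   96 102 104]
 [ 80  79  81  89  92  96  95  97  95  96  97  98 101  98  97  93  86  88
   97 103 103]
 [ 79  75  77  78  81  83  86  85  86  87  86  88  88  88  88  86  83  87
   97 104 104]
 [ 72  71  72  72  73  74  76  78  76  78  77  79  78  80  81  81  85  92
  100 103 103]
 [ 69  67  68  68  69  73  79  81  83  84  82  81  81  83  84  84  91  98
  104 104 105]
 [ 63  64  62  64  69  80  90  93  94  94  93  93  94  93  95  96  98 103
  106 106 107]]
[307.94450831 161.12026144]
```

```bash
python3 - <<'E'
from h import *
np.set_printoptions(precision=4,suppress=True)
def cen(n,u0,u1,v0,v1,mode):
    p=np.load(n+"0.npz")['p'][v0:v1,u0:u1].astype(float)
    if mode=="hole":
        g=p.mean(2); bg=g.copy(); w=np.clip(thr[n]-g,0,None)
    vv,uu=np.mgrid[v0:v1,u0:u1]
    return (w*uu).sum()/w.sum(),(w*vv).sum()/w.sum()
thr={"side":150,"top":100}
hs=cen("side",304,312,160,164,"hole"); ht=cen("top",267,273,199,206,"hole")
print(hs,ht,tri(hs,ht),onz("side",*hs,.0993)-onz("top",*ht,.0993))
p=cv2.cvtColor(np.load("top0.npz")['p'],cv2.COLOR_BGR2HSV);print(p[210:226,404:420,1]);print(p[210:226,404:420,0])
p=cv2.cvtColor(np.load("side0.npz")['p'],cv2.COLOR_BGR2HSV);print(p[290:312,312:328,2]);print(p[290:312,312:328,0])
E
```

```text
(np.float64(307.48366013071893), np.float64(161.17156862745097)) (np.float64(269.6280814576634), np.float64(201.7299035369775)) (array([0.5343, 0.0485, 0.0983]), [np.float64(1.0), np.float64(1.0)]) [-0.002  -0.0014  0.    ]
[[174 182 175 177 168 146  91  61  76 107 150 172 180 180 177 176]
 [180 173 179 177 161 113  70  70 104 149 170 179 180 178 173 183]
 [175 177 174 174 145  94  70  90 133 167 178 178 176 178 180 180]
 [181 176 176 172 140  94  87 119 159 179 176 177 179 178 173 179]
 [179 174 173 163 139 123 137 162 179 183 185 184 177 173 179 185]
 [178 179 188 170 162 164 177 192 193 194 189 180 180 174 178 184]
 [177 179 173 170 169 186 194 198 199 196 188 188 175 174 180 176]
 [177 168 183 177 185 183 199 200 198 189 194 187 178 178 174 180]
 [174 176 176 168 180 189 190 191 195 195 192 189 182 180 178 177]
 [177 177 173 174 171 183 191 188 193 192 188 184 177 177 175 179]
 [180 174 178 183 172 175 172 170 174 183 184 176 177 176 175 178]
 [178 181 176 178 169 154 126 115 125 149 169 177 175 172 177 173]
 [179 174 178 174 171 145 104  70  76 104 141 167 175 178 178 177]
 [181
[... 3263 characters left out ...]
  19  18  19  17  10  12  11]
 [ 13  13  17  19  19  18  18  18  18  19  18  19  18   0  15  90]
 [ 13  13  18  19  18  18  18  18  19  18  18  19  17   0  10   0]
 [ 12 150  20  18  19  19  19  18  17  18  18  18  16  13  13  13]
 [ 12   0  10  18  18  19  18  18  18  18  18  18  16  13  13  13]
 [  0 150   6  18  18  19  18  18  18  18  18  18  15  13  13  13]
 [ 30  15  14  19  18  18  18  18  19  18  18  16  13  12  13  13]
 [ 15  13  13  15  18  18  18  17  17  14  14  12  12  12  12  13]
 [ 12  13  12  14  16  16  14  14  12  13  13  13  12  12  13  13]
 [ 12  13  13  13  13  13  13  13  13  13  13  13  12  12  13  12]
 [ 13  13  13  13  13  13  13  13  13  13  13  13  12  12  12  13]]
```

```bash
python3 - <<'E'
from h import *
np.set_printoptions(precision=4,suppress=True)
print(tri((307.75,161.1),(269.65,201.85)),tri((319.1,297.1),(411.6,217.2)))
for a,b,z in[((307.75,161.1),(269.65,201.85),.097),((319.1,297.1),(411.6,217.2),.083)]: print(onz("side",*a,z),onz("top",*b,z))
E
```

```text
(array([0.5344, 0.0484, 0.0984]), [np.float64(0.6), np.float64(0.6)]) (array([ 0.5034, -0.2893,  0.0827]), [np.float64(0.1), np.float64(0.1)])
[0.5341 0.05   0.097 ] [0.5352 0.0486 0.097 ]
[ 0.5033 -0.2895  0.083 ] [ 0.5034 -0.2892  0.083 ]
```

```bash
python3 - <<'E'
from h import *
plan((.5359,.0501,.162),-1.4)
E
```

```text
t 6.35 pos [0.5332 0.0295 0.1764] F [-0.4 -0.2 -1.1] w 0.169 q7 0.16
axes x [ 0.025  1.    -0.   ] y [ 1.    -0.025  0.   ] z [ 0. -0. -1.]
dpos [0.0827 0.0088 0.0578]
dr [ 0.0001  0.0002 -0.0001]
```

Call:
send_rows:
  claw: [1,1,1,1,1]
  delta_pos:
    - [0.04,0.008,0.02]
    - [0.083,0.009,0.04]
    - [0.083,0.009,0.056]
    - [0.083,0.009,0.056]
    - [0.083,0.009,0.056]
  dr:
    - [0,0,0]
    - [0,0,0]
    - [0,0,0]
    - [0,0,0]
    - [0,0,0]

```text
clock: 6.85
position: [0.5359, 0.0512, 0.1623]
ee_rot: [2.247, 2.195, -0.001]
force: [0.5, 0.3, -0.5]
width: 0.17
```

```bash
python3 - <<'E'
from h import *
snap("6")
plan((.5359,.0501,.159),-1.4)
p=np.load("side6.npz")['p'][110:190,270:350]
o=cv2.resize(p,None,fx=8,fy=8,interpolation=cv2.INTER_CUBIC);cv2.imwrite("pics/z6.png",np.clip(o*1.6,0,255).astype(np.uint8))
E
```

```text
t 6.95 pos [0.5361 0.0511 0.1626] F [-0.  -0.8 -1.2] w 0.169 q7 0.13
axes x [ 0.024  1.    -0.   ] y [ 1.    -0.024  0.   ] z [ 0. -0. -1.]
dpos [-0.0039 -0.0007  0.0146]
dr [0.0001 0.     0.0004]
```

View pics/z6.png

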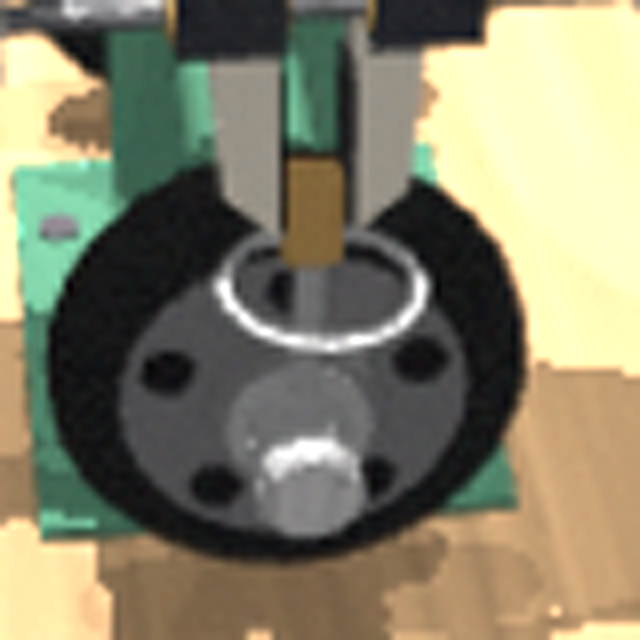

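```bash
python3 - <<'E'
from h import *
g=cv2.cvtColor(np.load("side6.npz")['p'],cv2.COLOR_BGR2GRAY)
print(np.arange(302,316));print(g[136:166,302:316])
s=np.array([.5361,.0511,.1626-.0139])
for k in (0,.01,.02,.03,.04,.045): print(k,proj("side",s-[0,0,k]))
E
```

```text
[302 303 304 305 306 307 308 309 310 311 312 313 314 315]
[[ 92  93  85  27  65  64  65  65  66  64  59  30  61  91]
 [ 87  93  86  27  65  64  67  65  66  62  60  34  61  86]
 [ 51  88  85  35  64  64  66  66  66  64  62  55  68  63]
 [ 70  74  81  59  65  65  66  65  66  64  65  67  69  71]
 [ 67  64  63  61  65  66  65  66  66  64  61  37  37  50]
 [ 33  18  25  52  64  66  65  66  65  64  59  18  16  15]
 [ 33  37  44  55  61  64  65  65  64  63  54  35  30  30]
 [ 48  48  45  45  48  62  64  62  62  49  49  50  49  50]
 [ 49  46  22  17  33  67  68  68  59  48  48  51  51  50]
 [ 49  36  11  17  32  66  68  68  61  49  49  51  50  52]
 [ 47  27  11  15  36  67  67  66  58  50  52  51  51  52]
 [ 46  32  18  18  41  67  68  67  59  48  51  51  51  50]
 [ 48  48  33  22  41  67  68  68  60  49  51  53  53  50]
 [ 60  49  48  41  51  67  68  66  58  49  52  52  52  51]
 [113  85  72  55  58  67  68  66  56  52  51  51  51  52]
 [156 164 133  97  90  90  83  82  69  71  68  78  90  90]
 [ 65  95 128 153 165 155 136 134 113 120 120 145 175 164]
 [ 49  50  55  68  96 109 115 122 133 1
[... 224 characters left out ...]
68  66  69  69  70  74  54  52]
 [ 72  71  71  71  65  67  68  66  70  72  70  72  66  53]
 [ 71  71  72  70  69  68  69  67  68  69  72  71  71  59]
 [ 70  68  69  70  70  69  69  69  68  67  67  69  70  68]
 [ 67  68  70  66  67  69  69  68  66  67  67  68  71  70]
 [ 69  68  68  67  67  69  69  67  69  72  67  66  72  71]
 [ 67  69  69  69  70  71  71  72  74  89  66  66  68  70]
 [ 67  68  69  73  77  93  94  93 100 100  71  67  69  69]
 [ 67  71  89 101 117 163 163 163 157 146  99  76  73  67]]
0 [308.65604514 141.69279363]
0.01 [308.63886331 145.49088532]
0.02 [308.62194757 149.23015771]
0.03 [308.60529179 152.91196667]
0.04 [308.58889001 156.53762671]
0.045 [308.58078257 158.32980074]
```

Call:
send_rows:
  claw: [1,1,1,1,1]
  delta_pos:
    - [-0.004,-0.003,0.005]
    - [-0.004,-0.003,0.01]
    - [-0.004,-0.003,0.014]
    - [-0.004,-0.003,0.016]
    - [-0.004,-0.003,0.016]
  dr:
    - [0,0,0]
    - [0,0,0]
    - [0,0,0]
    - [0,0,0]
    - [0,0,0]

```text
clock: 7.45
position: [0.5352, 0.0505, 0.1584]
ee_rot: [-2.247, -2.196, 0.0]
force: [0.2, 0.8, -0.5]
width: 0.173
```

Call:
send_rows:
  claw: [1,1,1,1,1]
  delta_pos:
    - [0,0,0.002]
    - [0,0,0.004]
    - [0,0,0.006]
    - [0,0,0.008]
    - [0,0,0.008]
  dr:
    - [0,0,0]
    - [0,0,0]
    - [0,0,0]
    - [0,0,0]
    - [0,0,0]

```text
clock: 7.95
position: [0.5352, 0.0505, 0.1564]
ee_rot: [-2.247, -2.196, 0.0]
force: [0.0, -0.2, -1.2]
width: 0.168
```

Call:
send_rows:
  claw: [1,1,1,1,1]
  delta_pos:
    - [0,0,0.001]
    - [0,0,0.002]
    - [0,0,0.003]
    - [0,0,0.004]
    - [0,0,0.004]
  dr:
    - [0,0,0]
    - [0,0,0]
    - [0,0,0]
    - [0,0,0]
    - [0,0,0]

```text
clock: 8.45
position: [0.5352, 0.0505, 0.1554]
ee_rot: [-2.247, -2.196, -0.0]
force: [-0.5, -0.3, -0.7]
width: 0.17
```

Call:
send_rows:
  claw: [1,1,1,1,1]
  delta_pos:
    - [0,0,0.001]
    - [0,0,0.002]
    - [0,0,0.003]
    - [0,0,0.004]
    - [0,0,0.004]
  dr:
    - [0,0,0]
    - [0,0,0]
    - [0,0,0]
    - [0,0,0]
    - [0,0,0]

```text
clock: 8.95
position: [0.5352, 0.0506, 0.1544]
ee_rot: [-2.247, -2.196, 0.0]
force: [0.2, -0.0, -0.8]
width: 0.171
```

Call:
send_rows:
  claw: [1,1,1,1,1]
  delta_pos:
    - [0,0,0.001]
    - [0,0,0.002]
    - [0,0,0.003]
    - [0,0,0.004]
    - [0,0,0.004]
  dr:
    - [0,0,0]
    - [0,0,0]
    - [0,0,0]
    - [0,0,0]
    - [0,0,0]

```text
clock: 9.45
position: [0.5352, 0.0505, 0.1534]
ee_rot: [2.247, 2.196, -0.0]
force: [-0.4, -0.1, -1.8]
width: 0.169
```

Call:
send_rows:
  claw: [1,1,1,1,1]
  delta_pos:
    - [0,0,0.001]
    - [0,0,0.002]
    - [0,0,0.003]
    - [0,0,0.004]
    - [0,0,0.004]
  dr:
    - [0,0,0]
    - [0,0,0]
    - [0,0,0]
    - [0,0,0]
    - [0,0,0]

```text
clock: 9.95
position: [0.5352, 0.0505, 0.1525]
ee_rot: [2.247, 2.196, 0.0]
force: [0.1, 0.2, -1.5]
width: 0.168
```

Call:
send_rows:
  claw: [1,1,1,1,1]
  delta_pos:
    - [0,0,0.001]
    - [0,0,0.002]
    - [0,0,0.003]
    - [0,0,0.004]
    - [0,0,0.004]
  dr:
    - [0,0,0]
    - [0,0,0]
    - [0,0,0]
    - [0,0,0]
    - [0,0,0]

```text
clock: 10.45
position: [0.5352, 0.0505, 0.1515]
ee_rot: [-2.247, -2.196, -0.0]
force: [-0.3, 0.3, -1.0]
width: 0.171
```

Call:
send_rows:
  claw: [1,1,1,1,1]
  delta_pos:
    - [0,0,0.001]
    - [0,0,0.002]
    - [0,0,0.004]
    - [0,0,0.006]
    - [0,0,0.006]
  dr:
    - [0,0,0]
    - [0,0,0]
    - [0,0,0]
    - [0,0,0]
    - [0,0,0]

```text
clock: 10.95
position: [0.5352, 0.0505, 0.1499]
ee_rot: [2.247, 2.196, -0.0]
force: [1.1, -0.5, -0.9]
width: 0.167
```

Call:
send_rows:
  claw: [1,1,1,1,1]
  delta_pos:
    - [0,0,0.001]
    - [0,0,0.002]
    - [0,0,0.004]
    - [0,0,0.006]
    - [0,0,0.006]
  dr:
    - [0,0,0]
    - [0,0,0]
    - [0,0,0]
    - [0,0,0]
    - [0,0,0]

```text
clock: 11.45
position: [0.5352, 0.0505, 0.1484]
ee_rot: [-2.247, -2.196, 0.0]
force: [-0.3, -0.1, -0.3]
width: 0.171
```

```bash
python3 - <<'E'
from h import *
snap("7")
plan((.5359,.0501,.159),-1.4);print(readout.observe()['ft_torque'])
p=np.load("side7.npz")['p'][110:190,270:350]
o=cv2.resize(p,None,fx=8,fy=8,interpolation=cv2.INTER_CUBIC);cv2.imwrite("pics/z7.png",np.clip(o*1.6,0,255).astype(np.uint8))
E
```

```text
t 11.55 pos [0.5352 0.0505 0.1484] F [ 0.  0. -1.] w 0.168 q7 0.15
axes x [ 0.023  1.    -0.   ] y [ 1.    -0.023  0.   ] z [ 0. -0. -1.]
dpos [-0.0015  0.0027 -0.0422]
dr [0.     0.     0.0007]
[-0.36323132  0.03395094  0.03212595]
```

View pics/z7.png

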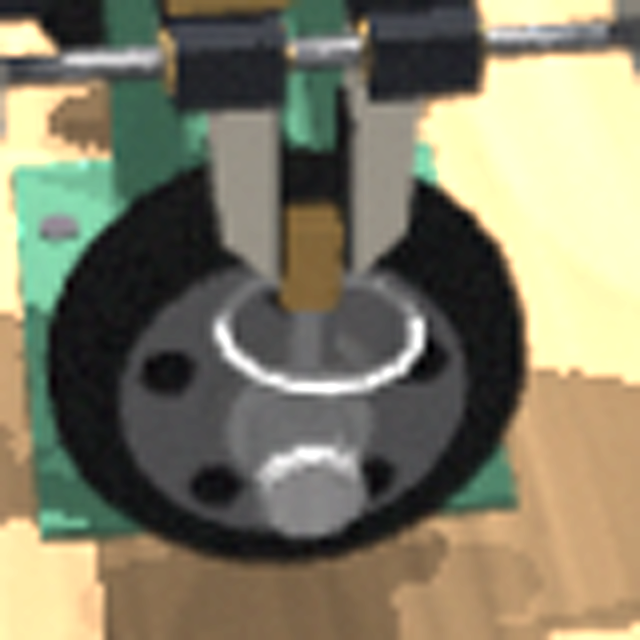

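Call:
send_rows:
  claw: [1,1,1,1,1]
  delta_pos:
    - [0,0,0.004]
    - [0,0,0.008]
    - [0,0,0.012]
    - [0,0,0.016]
    - [0,0,0.016]
  dr:
    - [0,0,0]
    - [0,0,0]
    - [0,0,0]
    - [0,0,0]
    - [0,0,0]

```text
clock: 12.05
position: [0.5352, 0.0505, 0.1443]
ee_rot: [-2.247, -2.196, 0.0]
force: [0.0, -0.7, -1.7]
width: 0.169
```

Call:
send_rows:
  claw: [1,1,1,1,1]
  delta_pos:
    - [0,0,0.004]
    - [0,0,0.008]
    - [0,0,0.012]
    - [0,0,0.016]
    - [0,0,0.016]
  dr:
    - [0,0,0]
    - [0,0,0]
    - [0,0,0]
    - [0,0,0]
    - [0,0,0]

```text
clock: 12.55
position: [0.5352, 0.0505, 0.1403]
ee_rot: [-2.247, -2.196, 0.0]
force: [0.6, -1.7, -2.1]
width: 0.17
```

Call:
send_rows:
  claw: [1,1,1,1,1]
  delta_pos:
    - [-0.002,0,0.004]
    - [-0.002,0,0.008]
    - [-0.002,0,0.012]
    - [-0.002,0,0.016]
    - [-0.002,0,0.016]
  dr:
    - [0,0,0]
    - [0,0,0]
    - [0,0,0]
    - [0,0,0]
    - [0,0,0]

```text
clock: 13.05
position: [0.5352, 0.0501, 0.1363]
ee_rot: [-2.247, -2.196, 0.0]
force: [-0.1, 0.1, -1.5]
width: 0.172
```

Call:
send_rows:
  claw: [1,1,1,1,1]
  delta_pos:
    - [0,0,0.004]
    - [0,0,0.008]
    - [0,0,0.012]
    - [0,0,0.016]
    - [0,0,0.016]
  dr:
    - [0,0,0]
    - [0,0,0]
    - [0,0,0]
    - [0,0,0]
    - [0,0,0]

```text
clock: 13.55
position: [0.5352, 0.0501, 0.1323]
ee_rot: [-2.247, -2.196, 0.0]
force: [-0.0, -0.2, -2.2]
width: 0.171
```

Call:
send_rows:
  claw: [1,1,1,1,1]
  delta_pos:
    - [0,0,0.005]
    - [0,0,0.01]
    - [0,0,0.015]
    - [0,0,0.02]
    - [0,0,0.02]
  dr:
    - [0,0,0]
    - [0,0,0]
    - [0,0,0]
    - [0,0,0]
    - [0,0,0]

```text
clock: 14.05
position: [0.5351, 0.05, 0.1273]
ee_rot: [-2.247, -2.196, 0.0]
force: [0.4, -1.8, -2.3]
width: 0.167
```

Call:
send_rows:
  claw: [1,1,1,1,1]
  delta_pos:
    - [0,0,0.005]
    - [0,0,0.01]
    - [0,0,0.015]
    - [0,0,0.02]
    - [0,0,0.02]
  dr:
    - [0,0,0]
    - [0,0,0]
    - [0,0,0]
    - [0,0,0]
    - [0,0,0]

```text
clock: 14.55
position: [0.5351, 0.05, 0.1223]
ee_rot: [-2.247, -2.196, 0.0]
force: [-1.1, -0.7, -2.6]
width: 0.168
```

Call:
send_rows:
  claw: [1,1,1,1,1]
  delta_pos:
    - [0,0,0.005]
    - [0,0,0.01]
    - [0,0,0.015]
    - [0,0,0.02]
    - [0,0,0.02]
  dr:
    - [0,0,0]
    - [0,0,0]
    - [0,0,0]
    - [0,0,0]
    - [0,0,0]

```text
clock: 15.05
position: [0.5351, 0.05, 0.1173]
ee_rot: [-2.247, -2.196, 0.0]
force: [-1.5, -1.5, -1.6]
width: 0.17
```

Call:
send_rows:
  claw: [1,1,1,1,1]
  delta_pos:
    - [-0.001,0,0.004]
    - [-0.001,0,0.008]
    - [-0.001,0,0.012]
    - [-0.001,0,0.016]
    - [-0.001,0,0.016]
  dr:
    - [0,0,0]
    - [0,0,0]
    - [0,0,0]
    - [0,0,0]
    - [0,0,0]

```text
clock: 15.55
position: [0.5351, 0.0498, 0.1133]
ee_rot: [-2.247, -2.196, 0.0]
force: [-1.2, -1.1, -1.0]
width: 0.17
```

Call:
send_rows:
  claw: [1,1,1,1,1]
  delta_pos:
    - [0,0,0.002]
    - [0,0,0.004]
    - [0,0,0.004]
    - [0,0,0.004]
    - [0,0,0.004]
  dr:
    - [0,0,0]
    - [0,0,0]
    - [0,0,0]
    - [0,0,0]
    - [0,0,0]

```text
clock: 16.05
position: [0.5352, 0.0498, 0.1125]
ee_rot: [-2.247, -2.196, 0.0]
force: [-1.7, -1.3, -1.4]
width: 0.17
```

Call:
send_rows:
  claw: [1,1,1,1,1]
  delta_pos:
    - [0,0,0.001]
    - [0,0,0.002]
    - [0,0,0.003]
    - [0,0,0.003]
    - [0,0,0.003]
  dr:
    - [0,0,0]
    - [0,0,0]
    - [0,0,0]
    - [0,0,0]
    - [0,0,0]

```text
clock: 16.55
position: [0.5352, 0.0498, 0.1117]
ee_rot: [-2.247, -2.196, 0.0]
force: [-3.1, -0.4, 1.2]
width: 0.17
```

Call:
send_rows:
  claw: [1,1,1,1,1]
  delta_pos:
    - [0,0,0.001]
    - [0,0,0.002]
    - [0,0,0.002]
    - [0,0,0.002]
    - [0,0,0.002]
  dr:
    - [0,0,0]
    - [0,0,0]
    - [0,0,0]
    - [0,0,0]
    - [0,0,0]

```text
clock: 17.05
position: [0.5352, 0.0498, 0.1112]
ee_rot: [-2.247, -2.196, 0.0]
force: [-2.9, -1.5, 0.7]
width: 0.17
```

```bash
python3 - <<'E'
from h import *
snap("8")
plan((.5359,.0501,.159),-1.4)
p=np.load("side8.npz")['p'][110:190,270:350]
o=cv2.resize(p,None,fx=8,fy=8,interpolation=cv2.INTER_CUBIC);cv2.imwrite("pics/z8.png",np.clip(o*1.6,0,255).astype(np.uint8))
E
```

```text
t 17.15 pos [0.5352 0.0498 0.1112] F [-3.1 -1.6  0.6] w 0.17 q7 0.19
axes x [0.023 1.    0.   ] y [ 1.    -0.023 -0.   ] z [-0.  0. -1.]
dpos [ 0.0014  0.0029 -0.1912]
dr [-0.     -0.      0.0007]
```

View pics/z8.png

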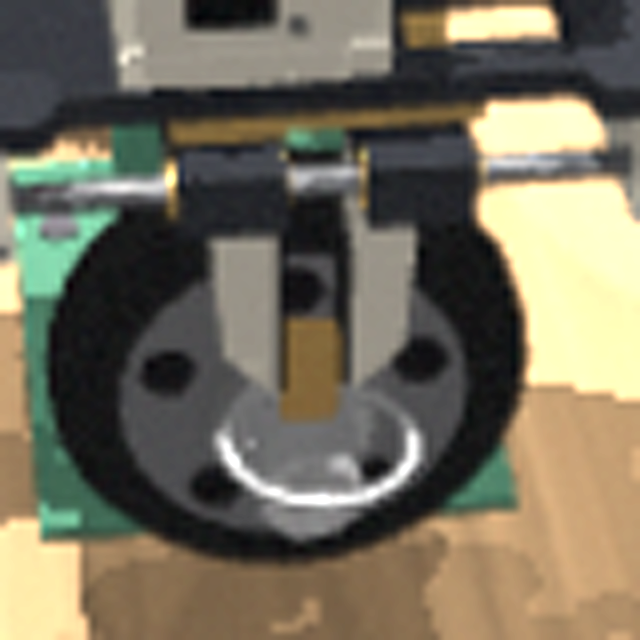

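Call:
send_rows:
  claw: [1,1,1,1,1]
  delta_pos:
    - [-0.001,-0.002,0]
    - [-0.001,-0.002,0.001]
    - [-0.001,-0.002,0.002]
    - [-0.001,-0.002,0.002]
    - [-0.001,-0.002,0.002]
  dr:
    - [0,0,0]
    - [0,0,0]
    - [0,0,0]
    - [0,0,0]
    - [0,0,0]

```text
clock: 17.65
position: [0.5349, 0.0497, 0.1108]
ee_rot: [2.247, 2.196, 0.001]
force: [-0.1, 0.0, -0.3]
width: 0.169
```

Call:
send_rows:
  claw: [1,1,1,1,1]
  delta_pos:
    - [0,0,0.001]
    - [0,0,0.002]
    - [0,0,0.002]
    - [0,0,0.002]
    - [0,0,0.002]
  dr:
    - [0,0,0]
    - [0,0,0]
    - [0,0,0]
    - [0,0,0]
    - [0,0,0]

```text
clock: 18.15
position: [0.5349, 0.0496, 0.1103]
ee_rot: [2.247, 2.196, 0.001]
force: [0.7, -0.3, 1.8]
width: 0.17
```

Call:
send_rows:
  claw: [1,1,1,1,1]
  delta_pos:
    - [0,0,0.001]
    - [0,0,0.002]
    - [0,0,0.002]
    - [0,0,0.002]
    - [0,0,0.002]
  dr:
    - [0,0,0]
    - [0,0,0]
    - [0,0,0]
    - [0,0,0]
    - [0,0,0]

```text
clock: 18.65
position: [0.5349, 0.0496, 0.11]
ee_rot: [2.247, 2.196, 0.001]
force: [-0.7, 0.2, 6.7]
width: 0.171
```

Call:
send_rows:
  claw: [1,0.6,0.4,0.3,0.3]
  delta_pos:
    - [0,0,-0.002]
    - [0,0,-0.002]
    - [0,0,-0.002]
    - [0,0,-0.002]
    - [0,0,-0.002]
  dr:
    - [0,0,0]
    - [0,0,0]
    - [0,0,0]
    - [0,0,0]
    - [0,0,0]

```text
clock: 19.15
position: [0.5346, 0.0495, 0.1101]
ee_rot: [-2.247, -2.196, 0.0]
force: [0.2, 0.6, 0.2]
width: 0.343
```

Call:
send_rows:
  claw: [0.3,0.3,0.3,0.3,0.3]
  delta_pos:
    - [0,0,0]
    - [0,0,-0.03]
    - [0,0,-0.1]
    - [0,0,-0.2]
    - [0,0,-0.28]
  dr:
    - [0,0,0]
    - [0,0,0]
    - [0,0,0]
    - [0,0,0]
    - [0,0,0]

```text
clock: 19.65
position: [0.5349, 0.0493, 0.1818]
ee_rot: [2.247, 2.195, 0.001]
force: [1.0, 0.1, -0.6]
width: 0.351
```

```bash
python3 - <<'E'
from h import *
snap("9")
plan((.534,.0057,.17),-1.4)
p=np.load("side9.npz")['p'][110:190,270:350]
o=cv2.resize(p,None,fx=8,fy=8,interpolation=cv2.INTER_CUBIC);cv2.imwrite("pics/z9.png",np.clip(o*1.6,0,255).astype(np.uint8))
E
```

```text
t 19.75 pos [0.5364 0.0494 0.1831] F [ 0.8  0.6 -0.6] w 0.348 q7 0.12
axes x [0.023 1.    0.001] y [ 1.    -0.023  0.005] z [ 0.005  0.001 -1.   ]
dpos [-0.175  -0.0059  0.0523]
dr [ 0.0023 -0.0007  0.0005]
```

View pics/z9.png

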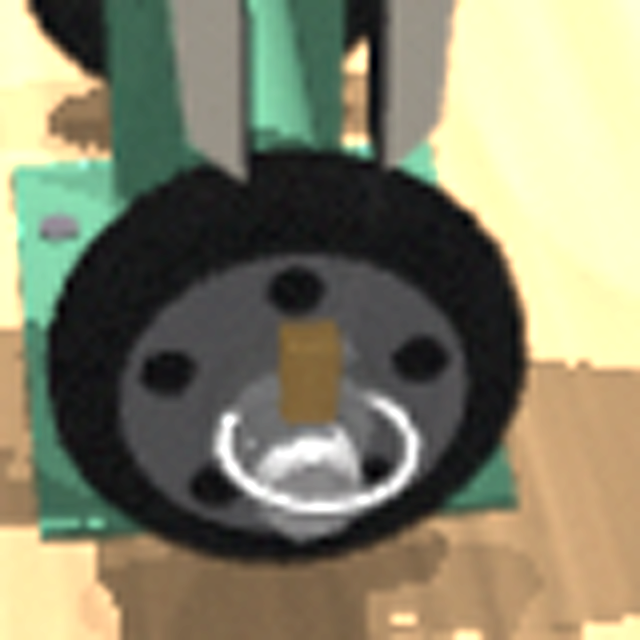

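Call:
send_rows:
  claw: [0.5,0.8,1,1,1]
  delta_pos:
    - [-0.06,-0.003,0]
    - [-0.12,-0.006,0]
    - [-0.17,-0.006,0]
    - [-0.175,-0.006,0.02]
    - [-0.175,-0.006,0.05]
  dr:
    - [0,0,0]
    - [0,0,0]
    - [0,0,0]
    - [0,0,0]
    - [0,0,0]

```text
clock: 20.25
position: [0.5322, 0.005, 0.1672]
ee_rot: [-2.249, -2.194, -0.0]
force: [0.4, 0.5, 0.4]
width: 0.01
```

Call:
send_rows:
  claw: [1,1,1,1,1]
  delta_pos:
    - [0,0,0.04]
    - [0,0,0.08]
    - [0,0,0.12]
    - [0,0,0.16]
    - [0,0,0.19]
  dr:
    - [0,0,0]
    - [0,0,0]
    - [0,0,0]
    - [0,0,0]
    - [0,0,0]

```text
clock: 20.75
position: [0.5318, 0.006, 0.119]
ee_rot: [-2.246, -2.196, 0.001]
force: [0.1, -0.4, -0.3]
width: 0.005
```

```bash
python3 - <<'E'
from h import *
snap("10")
plan((.5338,.0052,.110),-1.4)
p=np.load("side10.npz")['p'][110:190,270:350]
o=cv2.resize(p,None,fx=8,fy=8,interpolation=cv2.INTER_CUBIC);cv2.imwrite("pics/z10.png",np.clip(o*1.4,0,255).astype(np.uint8))
E
```

```text
t 20.85 pos [0.5315 0.0059 0.1191] F [-0.6 -0.5 -0. ] w 0.005 q7 0.27
axes x [ 0.023  1.    -0.   ] y [ 1.    -0.023 -0.002] z [-0.002 -0.    -1.   ]
dpos [-0.0027  0.0093  0.0362]
dr [-0.0009  0.0002  0.0007]
```

View pics/z10.png

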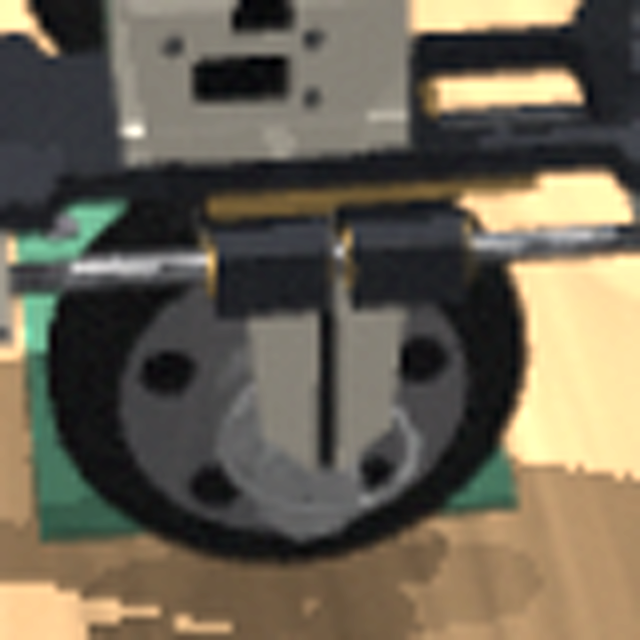

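Call:
send_rows:
  claw: [1,1,1,1,1]
  delta_pos:
    - [0,0.005,0.01]
    - [0,0.005,0.02]
    - [0,0.005,0.03]
    - [0,0.005,0.04]
    - [0,0.005,0.05]
  dr:
    - [0,0,0]
    - [0,0,0]
    - [0,0,0]
    - [0,0,0]
    - [0,0,0]

```text
clock: 21.35
position: [0.5335, 0.0059, 0.1076]
ee_rot: [2.247, 2.196, 0.0]
force: [-0.2, -0.2, -0.6]
width: 0.006
```

Call:
send_rows:
  claw: [1,1,1,1,1]
  delta_pos:
    - [0,0,0.008]
    - [0,0,0.016]
    - [0,0,0.024]
    - [0,0,0.03]
    - [0,0,0.03]
  dr:
    - [0,0,0]
    - [0,0,0]
    - [0,0,0]
    - [0,0,0]
    - [0,0,0]

```text
clock: 21.85
position: [0.5333, 0.0059, 0.1]
ee_rot: [-2.247, -2.195, 0.0]
force: [-0.4, 0.5, 0.4]
width: 0.003
```

Call:
send_rows:
  claw: [1,1,1,1,1]
  delta_pos:
    - [0,0,0.008]
    - [0,0,0.016]
    - [0,0,0.024]
    - [0,0,0.03]
    - [0,0,0.03]
  dr:
    - [0,0,0]
    - [0,0,0]
    - [0,0,0]
    - [0,0,0]
    - [0,0,0]

```text
clock: 22.35
position: [0.5333, 0.0059, 0.0925]
ee_rot: [-2.247, -2.196, 0.0]
force: [0.2, -0.4, 1.6]
width: 0.005
```

```bash
python3 - <<'E'
from h import *
snap("11")
plan((.5338,.0052,.110),-1.4)
p=np.load("side11.npz")['p'][110:190,270:350]
o=cv2.resize(p,None,fx=8,fy=8,interpolation=cv2.INTER_CUBIC);cv2.imwrite("pics/z11.png",np.clip(o*1.6,0,255).astype(np.uint8))
E
```

```text
t 22.45 pos [0.5334 0.0058 0.0927] F [0.1 0.5 1.1] w 0.007 q7 0.3
axes x [0.023 1.    0.   ] y [ 1.    -0.023 -0.   ] z [-0.  0. -1.]
dpos [-0.0024  0.0017 -0.0694]
dr [-0.0001 -0.      0.0006]
```

View pics/z11.png

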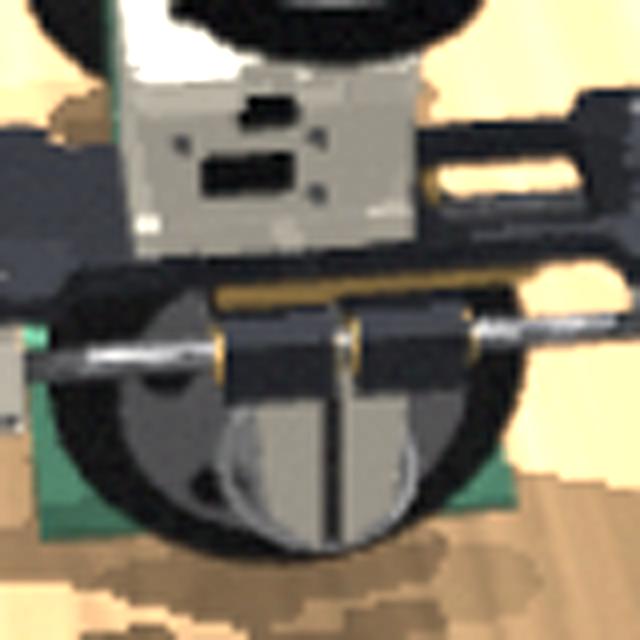

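Call:
send_rows:
  claw: [1,1,1,1,1]
  delta_pos:
    - [0,0,0.008]
    - [0,0,0.016]
    - [0,0,0.024]
    - [0,0,0.03]
    - [0,0,0.03]
  dr:
    - [0,0,0]
    - [0,0,0]
    - [0,0,0]
    - [0,0,0]
    - [0,0,0]

```text
clock: 22.95
position: [0.5332, 0.0057, 0.0849]
ee_rot: [-2.247, -2.195, 0.001]
force: [0.1, 0.8, 0.8]
width: 0.002
```

Call:
send_rows:
  claw: [1,1,1,1,1]
  delta_pos:
    - [0,0,0.008]
    - [0,0,0.016]
    - [0,0,0.02]
    - [0,0,0.02]
    - [0,0,0.02]
  dr:
    - [0,0,0]
    - [0,0,0]
    - [0,0,0]
    - [0,0,0]
    - [0,0,0]

```text
clock: 23.45
position: [0.5334, 0.0057, 0.0802]
ee_rot: [2.247, 2.195, -0.0]
force: [0.6, -0.3, 1.0]
width: 0.0
```

```bash
python3 - <<'E'
from h import *
snap("12")
plan((.5338,.0052,.110),-1.4)
p=np.load("side12.npz")['p'][110:190,270:350]
o=cv2.resize(p,None,fx=8,fy=8,interpolation=cv2.INTER_CUBIC);cv2.imwrite("pics/z12.png",np.clip(o*1.6,0,255).astype(np.uint8))
E
```

```text
t 23.55 pos [0.5335 0.0057 0.0802] F [0.3 0.2 0.6] w 0.008 q7 0.31
axes x [ 0.023  1.    -0.   ] y [ 1.    -0.023  0.   ] z [ 0. -0. -1.]
dpos [-0.002   0.0014 -0.119 ]
dr [0.     0.     0.0006]
```

View pics/z12.png

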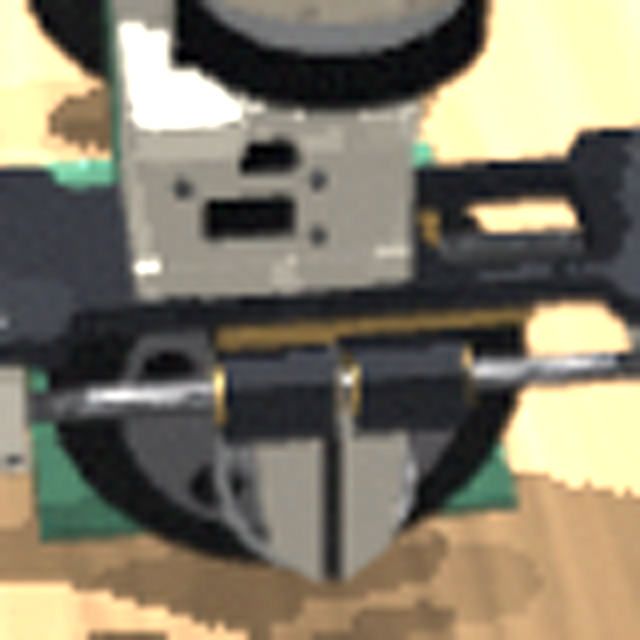

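Call:
send_rows:
  claw: [1,1,1,1,1]
  delta_pos:
    - [0,0,0.008]
    - [0,0,0.016]
    - [0,0,0.02]
    - [0,0,0.02]
    - [0,0,0.02]
  dr:
    - [0,0,0]
    - [0,0,0]
    - [0,0,0]
    - [0,0,0]
    - [0,0,0]

```text
clock: 24.05
position: [0.5334, 0.0058, 0.0752]
ee_rot: [-2.247, -2.196, 0.0]
force: [0.6, 0.4, 0.3]
width: 0.007
```

Call:
send_rows:
  claw: [1,1,1,1,1]
  delta_pos:
    - [0,0,0.008]
    - [0,0,0.016]
    - [0,0,0.02]
    - [0,0,0.02]
    - [0,0,0.02]
  dr:
    - [0,0,0]
    - [0,0,0]
    - [0,0,0]
    - [0,0,0]
    - [0,0,0]

```text
clock: 24.55
position: [0.5334, 0.0058, 0.0702]
ee_rot: [-2.247, -2.196, 0.0]
force: [0.7, 0.4, -0.1]
width: 0.004
```

```bash
python3 - <<'E'
from h import *
snap("13")
plan((.5338,.0052,.110),-1.4)
p=np.load("side13.npz")['p'][110:190,270:350]
o=cv2.resize(p,None,fx=8,fy=8,interpolation=cv2.INTER_CUBIC);cv2.imwrite("pics/z13.png",np.clip(o*1.6,0,255).astype(np.uint8))
E
```

```text
t 24.65 pos [0.5335 0.0058 0.0703] F [-0.1 -0.9  0.3] w 0.003 q7 0.32
axes x [0.023 1.    0.   ] y [ 1.    -0.023  0.   ] z [ 0.  0. -1.]
dpos [-0.0024  0.0013 -0.1589]
dr [ 0.     -0.      0.0007]
```

View pics/z13.png

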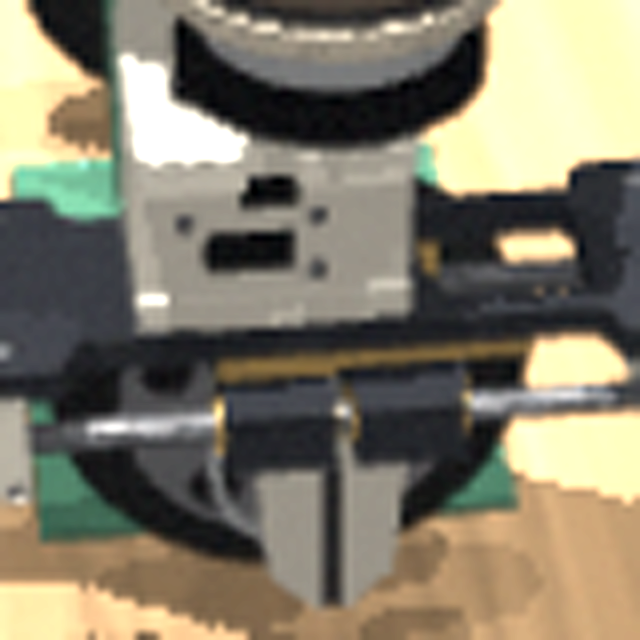

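Call:
send_rows:
  claw: [1,1,1,1,1]
  delta_pos:
    - [-0.05,0,0]
    - [-0.15,0,0]
    - [-0.2,0,-0.1]
    - [-0.2,0,-0.28]
    - [-0.2,0,-0.45]
  dr:
    - [0,0,0]
    - [0,0,0]
    - [0,0,0]
    - [0,0,0]
    - [0,0,0]

```text
clock: 25.15
position: [0.5315, -0.0463, 0.1839]
ee_rot: [-2.25, -2.193, 0.002]
force: [0.9, 0.3, 0.2]
width: 0.002
```

Call:
send_rows:
  claw: [1,1,1,1,1]
  delta_pos:
    - [-0.1,0,-0.1]
    - [-0.3,0,-0.1]
    - [-0.5,0,-0.1]
    - [-0.6,0,-0.1]
    - [-0.6,0,-0.1]
  dr:
    - [0,0,0]
    - [0,0,0]
    - [0,0,0]
    - [0,0,0]
    - [0,0,0]

```text
clock: 25.65
position: [0.5272, -0.2003, 0.2084]
ee_rot: [2.254, 2.185, -0.002]
force: [0.4, -1.1, -0.1]
width: 0.008
```

```bash
python3 - <<'E'
from h import *
snap("14")
plan((.5338,.0052,.110),-1.4)
for n,(a,b,c,d) in (("side",(110,190,270,350)),("top",(170,235,220,320))):
    p=np.load(n+"14.npz")['p'][a:b,c:d]
    o=cv2.resize(p,None,fx=7,fy=7,interpolation=cv2.INTER_CUBIC);cv2.imwrite(f"pics/z14{n}.png",np.clip(o*1.5,0,255).astype(np.uint8))
E
```

```text
t 25.75 pos [ 0.5282 -0.1952  0.2076] F [0.1 0.3 0.4] w 0.004 q7 0.57
axes x [0.025 1.    0.   ] y [ 1.    -0.025 -0.   ] z [-0.  0. -1.]
dpos [0.802  0.002  0.3907]
dr [-0.0001 -0.0001 -0.0005]
```

View pics/z14side.png

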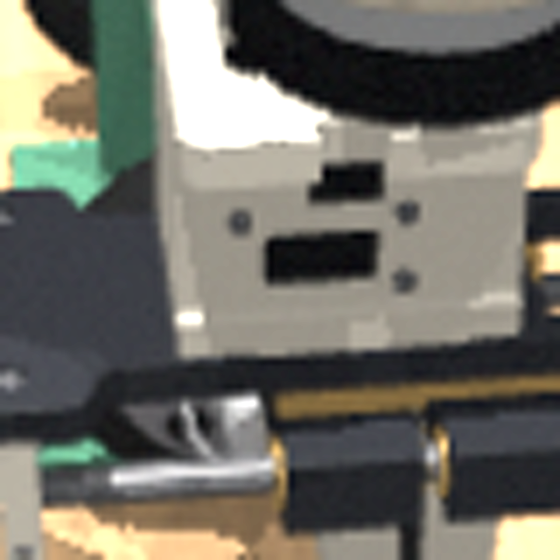

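View pics/z14top.png

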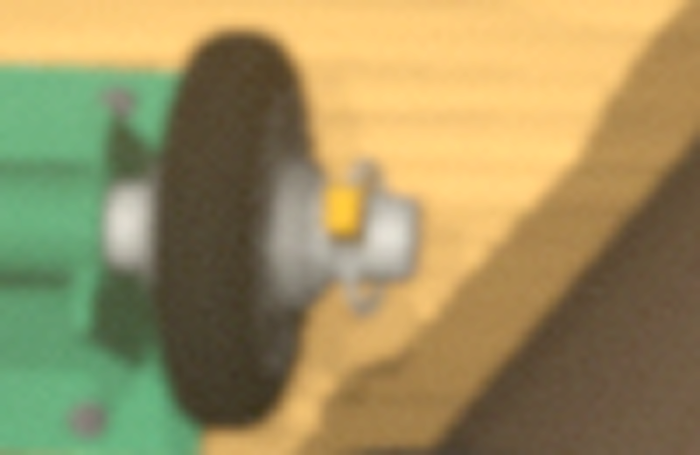

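Call:
send_rows:
  claw: [1,1,1,1,1]
  delta_pos:
    - [-0.1,-0.05,0]
    - [-0.3,-0.15,0]
    - [-0.45,-0.3,0]
    - [-0.45,-0.45,0]
    - [-0.45,-0.45,0]
  dr:
    - [0,0,0]
    - [0,0,0]
    - [0,0,0]
    - [0,0,0]
    - [0,0,0]

```text
clock: 26.25
position: [0.4079, -0.3051, 0.2076]
ee_rot: [-2.252, -2.187, 0.0]
force: [-0.4, 0.1, 0.6]
width: 0.007
```

```bash
python3 - <<'E'
from h import *
snap("15")
plan((.5338,.0052,.110),-1.4)
for n,(a,b,c,d) in (("side",(110,190,270,350)),("top",(170,235,220,320))):
    p=np.load(n+"15.npz")['p'][a:b,c:d]
    o=cv2.resize(p,None,fx=7,fy=7,interpolation=cv2.INTER_CUBIC);cv2.imwrite(f"pics/z15{n}.png",np.clip(o*1.5,0,255).astype(np.uint8))
E
```

```text
t 26.35 pos [ 0.4137 -0.3029  0.2078] F [ 0.3 -0.1  0.4] w 0.004 q7 0.82
axes x [0.023 1.    0.001] y [ 1.    -0.023  0.001] z [ 0.001  0.001 -1.   ]
dpos [1.2425 0.4518 0.3935]
dr [ 0.0004 -0.0007  0.0008]
```

View pics/z15side.png

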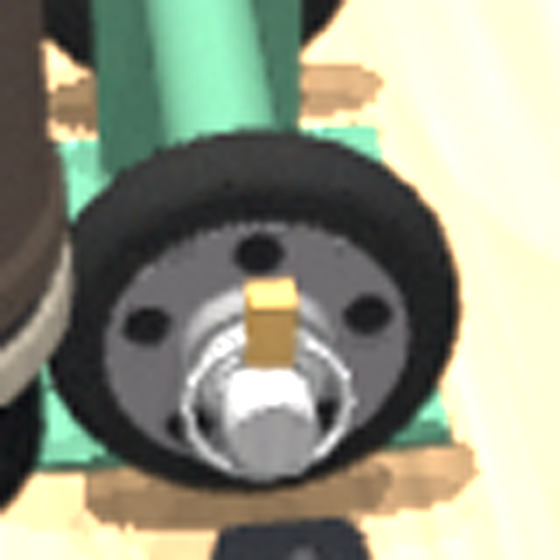

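View pics/side15.png

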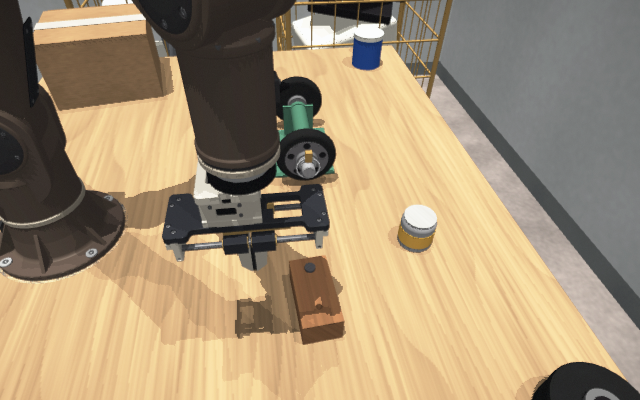

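```bash
python3 - <<'E'
from h import *
p=np.array([.5346,.0491,.105]);ox=np.array([-.024,-1,0]);oy=np.array([1,-.024,0])
im=np.load("side15.npz")['p'][110:190,270:350]
o=cv2.resize(im,None,fx=7,fy=7,interpolation=cv2.INTER_CUBIC);o=np.clip(o*1.5,0,255).astype(np.uint8)
for th,c in((1.43,(0,0,255)),(1.15,(255,0,0))):
    d=np.cos(th)*ox-np.sin(th)*np.array([0,0,1])
    for a in np.linspace(0,2*np.pi,60):
        q=proj("side",p+d*(.024+.026*np.cos(a))+oy*.026*np.sin(a))+[-.5,-1.1]
        cv2.circle(o,(int((q[0]-270+.5)*7),int((q[1]-110+.5)*7)),2,c,-1)
cv2.imwrite("pics/ov15.png",o)
E
```

```text
(no output)
```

View pics/ov15.png

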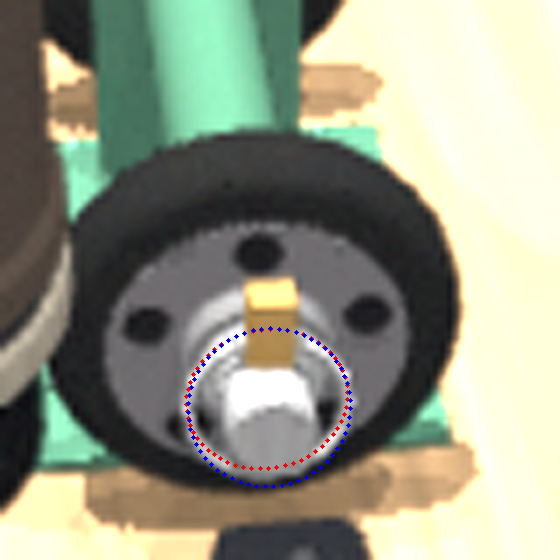

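```bash
python3 - <<'E'
from h import *
print(arm.sign_off())
E
```

```text
the job is handed in; nothing more can be done
None
```

I took the linchpin out of the block and pushed it down through the axle's cross hole. I then swung its ring over the axle's end with the closed fingertips, moved clear and handed the job in at about 26.5 s. The sign-off reports no verdict.

**Pin home:** it entered the hole at the first try, with side forces of about 3 N at most. It seated at a tool height of 110 mm with 7–8 N, where I expected 111 mm. In the last side picture the head sits at the same height as it did when seated.

**Ring shut:** after I backed off, both views show it edge-on beside the pin. Its visible arcs match the shut angle of 1.43 rad better than 1.15 rad. The bottom of the arc is hidden behind the axle's end, so that part rests on the sides and on the spring's snap.

**Bystanders:** the clevis pin and grease tin look untouched in the last side picture. The arm hid the spanner and washer there and I did not check them separately, but nothing passed near them low down.

**Disagreements:** the cameras were about 1 mm off in x against the gripped head, and in height by 1–2 mm. I corrected the x target for the hole and used the given heights.

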